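Freshen the scent box

ROBOT

A 6-joint arm with a two-finger parallel gripper is mounted at the origin on the work surface. World frame = base frame: x ahead of the robot, y to its left, z up, the work surface at z = 0. Lengths are in m, angles in degrees, forces in N, time in s.
With the tool pointing down it reaches from about 0.3 to 0.775 m from the base axis. Payload 14.6 kg.
Tool frame: the origin (TCP) lies on the front face of the gripper's body, between the roots of the fingers; the fingertips stand 73 mm ahead of it and the grasp point (between the pads) lies 54 mm ahead of it; z points along the fingers, y is the line along which they close (so a half turn about z gives the same grasp; the last joint's range is limited). The gripper opens to 85 mm and grips with 20 to 120 N. Pads are 22 mm wide; open, the fingers measure 114 mm over their backs; the gripper's body (76 mm by 85 mm) begins 54 mm behind the grasp point. The pads swing forward as they close: fully open they stand 13 mm farther back than shut.
Start: joints at [-68.904, 17.183, 87.147, -0, 75.671, -3.816], TCP at [0.232, -0.499, 0.304] pointing down, gripper open.
Joint ranges: [-173.82, 173.82], [-45.26, 126.66], [13.44, 144.39], [-59.66, 239.66], [0, 175.72], [-146.38, 146.38]. Speed limits (degrees/s): [127.2, 127.2, 147.25, 180, 180, 180].

INTERFACE

Orientations are given as [roll, pitch, yaw] about the fixed x, y, z axes, in that order (R = Rz(yaw) Ry(pitch) Rx(roll)).
In Python, from rig import get_obs, get_image, order gives the robot as it stands. The module is installed in compiled form; this text tells all that it offers.
- The arm moves only by the shell command python3 -m inch 'ROWS'. ROWS is JSON, a list of rows, each an object of numbers: "claw": the opening, from 0 (shut) to 1 (fully open); "tx", "ty", "tz": the shift along the tool's x, y, z in mm; "roll": the turn about the tool's z in rad. A call has 1 to 5 rows; each row shifts and turns the commanded pose from where the row before left it, along the tool's axes as they then stand; what a row does not reach is not made up. A row lasts 1/10 s, in which the tool goes at most 50 mm and 8.59 degrees, less where a joint would pass 70% of its speed; a pose out of reach is approached as far as the arm can. A call with a gripper value outside its range is refused whole. The fingers move at their own pace and stop on an object; the grip force is fixed at half the most. Time passes only in rows, so rows that do not move let the fingers close. It gives the time, the measured TCP pose, the force, the opening and the grip force at its end, in the units of the state.
- get_obs(): the state, without advancing time (a new reading comes with each control period).
- get_image(name): name is "scene" or "top" or "wrist"; returns a dict with "frame" (400x640x3 uint8, blue, green, red), "depth" (400x640 float32, m along the optical axis (not along the pixel's ray), 0 where there is no reading), "fx", "fy", "cx", "cy" (pixels), "T" (4x4, takes a point from camera to world coordinates). Camera axes: x right, y down, z forward; pixel columns grow to the right and rows downward; lengths in m; the calibration is good to about 2 mm. The wrist camera is an equidistant fisheye: a pixel r from the principal point sees the ray r / f radians off the axis. A picture is of the moment at which its call begins.
- order.finish_job(): hands the job in; it is judged then, once.
The state is a dict: "t": time; "qpos": joint angles; "dq": joint speeds; "tau": joint torques, N m; "tool_pos": TCP position; "tcp_rot": TCP orientation; "wrist_force": force on the tool from outside, world axes, zero at the start; "ft_torque": the same for the moment, N m; "gripper_width": opening from 0.0 (shut) to 1.0 (fully open); "finger_force": force on a finger pad.
Only numpy, scipy, OpenCV 4.12 (cv2) and the standard library are available. Lean on these libraries where they do the work, as an engineer would, in place of code of your own. Each camera call takes 0.05 s, during which the arm holds its last target. There are 200 camera calls.

TASK

Freshen the scent box on the coffee table: take the green-handled rod and stir the beads round in the open well until most of them have clearly shifted, by at least half a bead's width. Then stand the rod, foot down, back in the hole of its stone holder and slide the grille fully home over the well until the spring catch clicks. All the beads stay in the well, and the plant, bowl and book are left where they are.

Things in the scene. Friction and masses are not known exactly. Their poses are not given: they have to be found in the camera images.
- scent_box: Pale wooden box, fixed, 160 x 330 x 52 mm (own x, y, z), origin under its centre, its y turned up to 0.3 rad from the world's. Its +y half has an open eight-sided well, 120 mm across flats, 42 mm deep; its -y half is a solid deck. Dark 8 mm rails along both long edges rise to 66 mm above the table; at the +x rail's +y end a brass housing holds the sprung catch ball.
- well_floor (a point): Centre of the well's white floor, 10 mm above the table; axes as the scent box's. Well rim 42 mm above it. The closed grille covers the well with its underside 44 mm above this floor.
- grille (a joint): Slide of the dark wooden grille (140 x 140 x 8 mm panel, top 62 mm above the table) along the box's +y. 0 = parked over the deck, well open; 0.17 m = fully home over the well, at the end stop. Starts at 0 to 0.03; stays where left (about 1 N friction). A sprung ball resists from about 0.154 with up to 8 N; past 0.163 it snaps the grille to 0.17 and holds it.
- grille_knob (a point): Top centre of the grille's brass knob: upright cylinder 24 mm in diameter, 34 mm tall, in the middle of the panel; its top is 96 mm above the table. The axes are the scent box's.
- rod: Wooden stirring rod, loose, about 50 g, 170 mm long, standing upright in the holder. Origin at the centre of its foot, z points up along it. Lowest 30 mm: foot 20 mm in diameter; then 80 mm of 14 mm shaft; top 60 mm: green round grip, 22 mm in diameter.
- rod_foot (a point): Centre of the rod's flat foot (same as the rod's origin).
- holder: Pale stone block, fixed, 85 x 85 x 50 mm, origin under its centre, with one round hole in its top, 38 mm wide (mouth chamfered 4 mm) and 40 mm deep, in which the rod stands upright (foot 10 mm above the table, top 180 mm). It may be on the left or the right of the box.
- holder_hole0 (a point): Centre of the hole's mouth at the holder's top, 50 mm above the table, z up.
- plant_pot: Bystander: loose little terracotta plant pot, 84 mm in diameter, 75 mm tall, with leaves up to 140 mm; on the other side of the box from the holder. Origin under its centre.
- bowl: Bystander: loose white bowl, 130 mm in diameter, 50 mm tall, at the far left. Origin under its centre.
- book: Bystander: loose blue book lying flat, 130 x 190 x 22 mm, at the far right. Origin under its centre.
- bead0: Round scented bead, loose, yellow, 28 mm in diameter, 15 g, lying on the well's floor, whose middle is left free at the start; origin at its centre (its axes turn as it rolls).
- bead1: Round scented bead, loose, green, 28 mm in diameter, 15 g, lying on the well's floor, whose middle is left free at the start; origin at its centre (its axes turn as it rolls).
- bead2: Round scented bead, loose, terracotta, 28 mm in diameter, 15 g, lying on the well's floor, whose middle is left free at the start; origin at its centre (its axes turn as it rolls).
- bead3: Round scented bead, loose, yellow, 28 mm in diameter, 15 g, lying on the well's floor, whose middle is left free at the start; origin at its centre (its axes turn as it rolls).
- bead4: Round scented bead, loose, green, 28 mm in diameter, 15 g, lying on the well's floor, whose middle is left free at the start; origin at its centre (its axes turn as it rolls).
- bead5: Round scented bead, loose, terracotta, 28 mm in diameter, 15 g, lying on the well's floor, whose middle is left free at the start; origin at its centre (its axes turn as it rolls).

How it is judged:
By the outcome, as a careful person would: the job done as asked, in the order asked, and still so for the second after the job is handed in, with the robot touching nothing.
It also fails if it takes over 70 s, if anything falls off the work surface, if the arm or the gripper's body presses on something with over 40 N, if the wrist force passes 120 N, or if a joint passes its speed limit or range.

## Working session

There is one attempt and no reset: what is moved stays moved. The work goes in short steps, Python scripts to look and compute and a shell command to move; the robot and the scene stay as the last step left them, time stands still between calls to the robot, and variables do not carry over. Pictures are saved under pics/ and viewed, at most 10 in all, crops included, and the job is handed in when it is done.

```bash
mkdir -p pics; cat > h.py <<'E'
import numpy as np, cv2
from rig import get_obs,get_image
def ray(im,u,v):
    d=np.array([(u-im['cx'])/im['fx'],(v-im['cy'])/im['fy'],1.]); T=np.array(im['T']); return T[:3,3],T[:3,:3]@d
def onz(im,u,v,z):
    o,d=ray(im,u,v); return o+d*(z-o[2])/d[2]
def cloud(im):
    v,u=np.mgrid[0:400,0:640]; D=im['depth']
    P=np.stack([(u-im['cx'])/im['fx']*D,(v-im['cy'])/im['fy']*D,D],-1); T=np.array(im['T'])
    P=P@T[:3,:3].T+T[:3,3]; P[D<=0]=np.nan; return P
E
python3 - <<'E'
from h import *
a=get_image('scene');b=get_image('top')
np.savez('top0.npz',**b)
cv2.imwrite('pics/s.png',a['frame']);cv2.imwrite('pics/t.png',b['frame'])
print(b['T'],b['fx'],b['cx'],b['cy'])
E
```

```text
[[-0.02919399 -0.9887601   0.14663282  0.35357725]
 [-0.99946784  0.03101064  0.01011804 -0.01345581]
 [-0.01455149 -0.1462594  -0.98913924  1.57679582]
 [ 0.          0.          0.          1.        ]] 516.9767987557708 307.65348857383407 191.11628936111873
```

View pics/t.png

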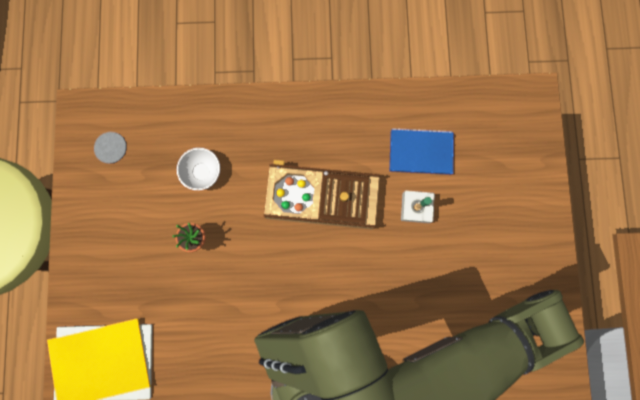

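View pics/s.png

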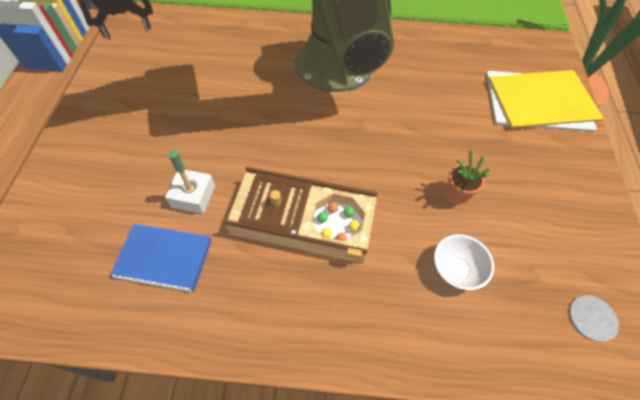

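The top view shows the box at about (325,196), with its well left at (294,194) and the knob at (345,197). The holder is right at (418,206) with the green grip at (426,202), and the plant is at (190,237). The scene view agrees.

```bash
python3 - <<'E'
from h import *
b=dict(np.load('top0.npz')); f=b['frame']; hsv=cv2.cvtColor(f,cv2.COLOR_BGR2HSV).astype(int); P=cloud(b)
def sub(m,r): 
    o=np.zeros_like(m); x0,y0,x1,y1=r; o[y0:y1,x0:x1]=m[y0:y1,x0:x1]; return o
# box: anything at height>35mm in region
m=sub((P[...,2]>0.035)&(P[...,2]<0.075),(255,155,392,235))
p=P[m]; print('boxpts',m.sum(),np.median(p[:,2]))
r=cv2.minAreaRect((p[:,:2]*1000).astype(np.float32)); print('box rect',r)
# holder
m=sub((P[...,2]>0.04)&(P[...,2]<0.06),(395,185,440,225)); print('holder',m.sum(),cv2.minAreaRect((P[m][:,:2]*1000).astype(np.float32)))
# holder white mask
w=sub((hsv[...,1]<60)&(hsv[...,2]>150),(395,185,440,225))
v,u=np.where(w); q=np.array([onz(b,x,y,.05)[:2] for x,y in zip(u,v)])*1000; print('holder white',cv2.minAreaRect(q.astype(np.float32)))
g=sub((hsv[...,0]>70)&(hsv[...,0]<100)&(hsv[...,1]>100),(405,185,445,225)); v,u=np.where(g); print('grip',g.sum(),u.mean(),v.mean(),onz(b,u.mean(),v.mean(),.165),np.nanmax(P[g][:,2]))
# well white
w=sub((hsv[...,1]<60)&(hsv[...,2]>150),(268,170,322,220)).astype(np.uint8)
v,u=np.where(w); hull=cv2.convexHull(np.stack([u,v],1)); M=cv2.moments(hull); print('well',onz(b,M['m10']/M['m00'],M['m01']/M['m00'],.01))
k=sub((hsv[...,0]>12)&(hsv[...,0]<30)&(hsv[...,1]>120)&(hsv[...,2]>100),(338,188,353,206)); v,u=np.where(k); print('knob',k.sum(),onz(b,u.mean(),v.mean(),.09))
cv2.imwrite('pics/tc.png',cv2.resize(f[150:240,250:450],None,fx=4,fy=4,interpolation=cv2.INTER_CUBIC))
o=get_obs();print(o)
E
```

```text
boxpts 4777 0.055308729201077655
box rect ((569.4816284179688, -37.97621154785156), (330.89117431640625, 171.94351196289062), 82.42573547363281)
holder 642 ((524.9598999023438, -324.25726318359375), (86.94114685058594, 86.32186889648438), 83.5796127319336)
holder white ((524.3715209960938, -321.4964599609375), (93.5492935180664, 89.65496826171875), 83.36278533935547)
grip 42 425.95238095238096 201.33333333333334 [ 0.52436622 -0.3226275   0.165     ] 0.18530788645941176
well [0.5771332  0.04306529 0.01      ]
knob 181 [ 0.55519831 -0.10173873  0.09      ]
{'t': 0.1, 'qpos': array([-6.89048059e+01,  1.72142150e+01,  8.71764579e+01, -2.18031213e-03,
        7.56703634e+01, -3.81787788e+00]), 'dq': array([-0.02889543, -0.11076285, -0.12743101,  0.00672091, -0.00314933,
       -0.0801689 ]), 'tau': array([ 1.89980441e-03, -5.44375098e+01, -3.62368655e+01, -5.71055591e-05,
        3.02486253e-03, -1.31131748e-05]), 'tool_pos': array([ 0.23161079, -0.49871131,  0.30336317]), 'tcp_rot': array([-1.79938959e+02, -1.95689972e-03,  2.49136117e+01]), 'wrist_force': array([-0.17107898,  0.43516099, -0.65628234]), 'ft_torque': array([-0.05438708, -0.03426987,  0.0153742 ]), 'finger_force': 0.0, 'gripper_width': 0.998376226874718}
```

View pics/tc.png

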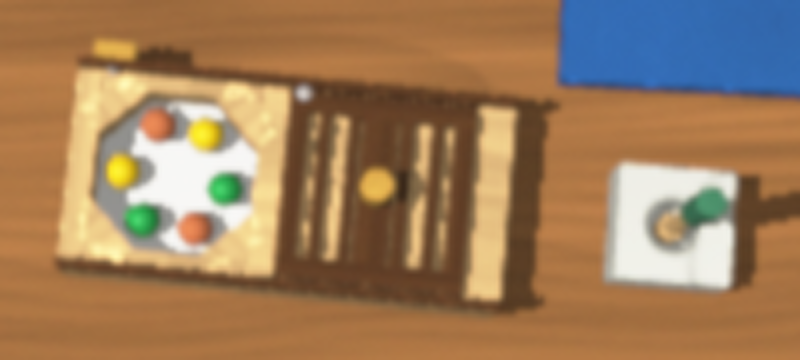

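Box yaw is about -8°. The rod is at (0.524, -0.322), the knob at (0.555, -0.102) and the well at (0.577, 0.043). First I turn the tool to yaw -8° and move above the rod.

```bash
python3 -m inch '[{"roll":0.1435},{"roll":0.1435},{"roll":0.1435},{"roll":0.1435},{}]'; python3 -m inch '[{"tx":33,"ty":-27},{"tx":33,"ty":-27},{"tx":33,"ty":-27},{"tx":33,"ty":-27}]';python3 -m inch '[{"tx":33,"ty":-27},{"tx":33,"ty":-27},{"tx":25,"ty":-20},{},{}]'
python3 - <<'E'
from h import *
a=get_image('wrist'); cv2.imwrite('pics/w1.png',a['frame']); np.savez('w1.npz',**a); print(a['fx'],a['cx'],a['cy'],np.round(a['T'],3))
E
```

```text
309.70691628693146 317.5962277632865 204.3170729134492 [[ 0.421 -0.87  -0.259  0.298]
 [-0.907 -0.404 -0.118 -0.467]
 [-0.001  0.285 -0.959  0.373]
 [ 0.     0.     0.     1.   ]]$[0]: bad value
$[0]: bad value
$[0]: bad value
```

View pics/w1.png

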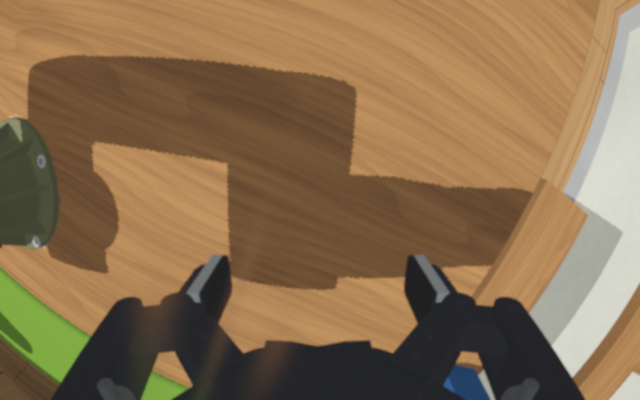

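The moves were refused, so the wrist view only shows bare table and the fingers at (215,280) and (425,280). Each row probably needs all its keys.

```bash
python3 -m inch '[{"claw":1,"tx":0,"ty":0,"tz":0,"roll":0.1435},{"claw":1,"tx":0,"ty":0,"tz":0,"roll":0.1435},{"claw":1,"tx":0,"ty":0,"tz":0,"roll":0.1435},{"claw":1,"tx":0,"ty":0,"tz":0,"roll":0.1435}]'; python3 -m inch '[{"claw":1,"tx":33,"ty":-27,"tz":0,"roll":0}]'
```

```text
t: 0.55
tool_pos: [0.2316, -0.4988, 0.3037]
tcp_rot: [-180.0, 0.0, -8.3]
wrist_force: [-0.2, 0.5, -1.2]
gripper_width: 0.998
finger_force: 0.0
t: 0.65
tool_pos: [0.2661, -0.478, 0.3035]
tcp_rot: [-180.0, 0.0, -8.5]
wrist_force: [1.4, -1.2, -1.2]
gripper_width: 0.998
finger_force: 0.0
```

```bash
python3 -m inch '[{"claw":1,"tx":38,"ty":-31,"tz":0,"roll":0},{"claw":1,"tx":38,"ty":-31,"tz":0,"roll":0},{"claw":1,"tx":38,"ty":-31,"tz":0,"roll":0},{"claw":1,"tx":38,"ty":-31,"tz":0,"roll":0},{"claw":1,"tx":38,"ty":-31,"tz":0,"roll":0}]';python3 -m inch '[{"claw":1,"tx":38,"ty":-31,"tz":0,"roll":0},{"claw":1,"tx":4,"ty":-2,"tz":10,"roll":0},{"claw":1,"tx":0,"ty":0,"tz":0,"roll":0}]'
cat >> h.py <<'E'
def fray(im,u,v):
    x=(u-im['cx'])/im['fx'];y=(v-im['cy'])/im['fy'];r=np.hypot(x,y)+1e-12
    d=np.array([x/r*np.sin(r),y/r*np.sin(r),np.cos(r)]);T=np.array(im['T']);return T[:3,3],T[:3,:3]@d
def fonz(im,u,v,z):
    o,d=fray(im,u,v);return o+d*(z-o[2])/d[2]
E
python3 - <<'E'
from h import *
a=get_image('wrist'); cv2.imwrite('pics/w2.png',a['frame']); np.savez('w2.npz',**a)
h=cv2.cvtColor(a['frame'],cv2.COLOR_BGR2HSV).astype(int)
g=((h[...,0]>60)&(h[...,0]<105)&(h[...,1]>90)&(h[...,2]>40)).astype(np.uint8)
n,l,s,c=cv2.connectedComponentsWithStats(g)
for i in range(1,n):
    if s[i,4]>100: print(s[i],c[i],fonz(a,*c[i],.18))
E
```

```text
t: 1.15
tool_pos: [0.4792, -0.3481, 0.3037]
tcp_rot: [-180.0, 0.0, -8.0]
wrist_force: [0.3, -0.6, -0.5]
gripper_width: 1.003
finger_force: 0.0
t: 1.45
tool_pos: [0.5243, -0.3217, 0.2919]
tcp_rot: [-179.9, 0.2, -7.9]
wrist_force: [-0.9, -0.8, -0.1]
gripper_width: 1.002
finger_force: 0.0
[ 307  188   31   49 1138] [321.52196837 213.16871705] [ 0.53674733 -0.32489156  0.18      ]
[ 51 197  14  16 188] [ 57.56382979 204.77659574] [ 0.57121103 -0.11401763  0.18      ]
[560 357  24  30 179] [571.79888268 373.16759777] [ 0.28280311 -0.60574643  0.18      ]
```

View pics/w2.png

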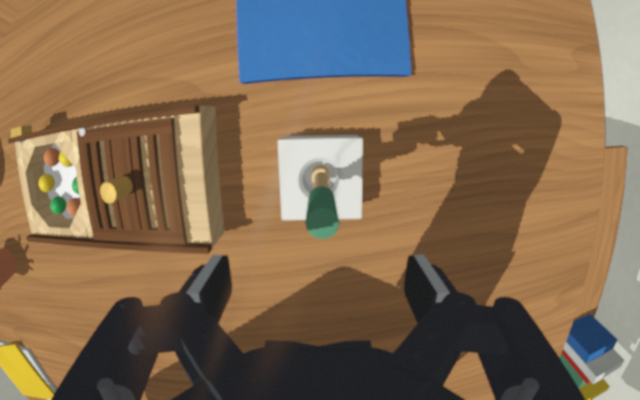

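The wrist view shows the grip top at (322,226), hole mouth at (320,177), holder top corners at (279,138), (362,137), (363,218), (281,220), and knob top at about (109,190).

```bash
python3 - <<'E'
from h import *
a=dict(np.load('w2.npz'))
print('grip',fonz(a,322,226,.18)); print('hole',fonz(a,320,178,.05))
print('holder',np.mean([fonz(a,*p,.05) for p in [(279,138),(362,137),(363,218),(281,220)]],0)); print('knob',fonz(a,109,190,.096))
E
```

```text
grip [ 0.52834163 -0.32406088  0.18      ]
hole [ 0.53159706 -0.32393503  0.05      ]
holder [ 0.53011475 -0.3250986   0.05      ]
knob [ 0.5629642  -0.10610212  0.096     ]
```

```bash
python3 -m inch '[{"claw":1,"tx":3,"ty":2,"tz":25,"roll":0},{"claw":1,"tx":0,"ty":0,"tz":30,"roll":0},{"claw":1,"tx":0,"ty":0,"tz":25,"roll":0},{"claw":1,"tx":0,"ty":0,"tz":7,"roll":0},{"claw":0,"tx":0,"ty":0,"tz":0,"roll":0}]';python3 -m inch '[{"claw":0,"tx":0,"ty":0,"tz":0,"roll":0},{"claw":0,"tx":0,"ty":0,"tz":0,"roll":0},{"claw":0,"tx":0,"ty":0,"tz":0,"roll":0},{"claw":0,"tx":0,"ty":0,"tz":0,"roll":0},{"claw":0,"tx":0,"ty":0,"tz":0,"roll":0}]';python3 -m inch '[{"claw":0,"tx":0,"ty":0,"tz":0,"roll":0},{"claw":0,"tx":0,"ty":0,"tz":0,"roll":0}]'
```

```text
t: 2.0
tool_pos: [0.5258, -0.3259, 0.2068]
tcp_rot: [-180.0, 0.1, -8.1]
wrist_force: [0.2, 0.1, 0.5]
gripper_width: 0.856
finger_force: 0.0
t: 2.5
tool_pos: [0.5269, -0.3251, 0.208]
tcp_rot: [180.0, -0.1, -8.0]
wrist_force: [-0.1, 1.5, 6.6]
gripper_width: 0.241
finger_force: 58.5
t: 2.7
tool_pos: [0.5269, -0.3251, 0.208]
tcp_rot: [180.0, -0.1, -8.0]
wrist_force: [-0.1, 0.6, 5.7]
gripper_width: 0.245
finger_force: 58.5
```

Gripped at 21 mm. Lift and carry to above the well.

```bash
python3 -m inch '[{"claw":0,"tx":0,"ty":0,"tz":-15,"roll":0},{"claw":0,"tx":0,"ty":0,"tz":-25,"roll":0},{"claw":0,"tx":0,"ty":0,"tz":-25,"roll":0},{"claw":0,"tx":0,"ty":0,"tz":-25,"roll":0},{"claw":0,"tx":0,"ty":0,"tz":-25,"roll":0}]';python3 -m inch '[{"claw":0,"tx":0,"ty":-20,"tz":0,"roll":0},{"claw":0,"tx":0,"ty":-40,"tz":0,"roll":0},{"claw":0,"tx":0,"ty":-40,"tz":0,"roll":0},{"claw":0,"tx":0,"ty":-40,"tz":0,"roll":0},{"claw":0,"tx":0,"ty":-40,"tz":0,"roll":0}]';python3 -m inch '[{"claw":0,"tx":0,"ty":-40,"tz":0,"roll":0},{"claw":0,"tx":0,"ty":-40,"tz":0,"roll":0},{"claw":0,"tx":0,"ty":-20,"tz":0,"roll":0},{"claw":0,"tx":0,"ty":0,"tz":0,"roll":0},{"claw":0,"tx":0,"ty":0,"tz":0,"roll":0}]'
python3 - <<'E'
from h import *
a=get_image('wrist'); cv2.imwrite('pics/w3.png',a['frame']); np.savez('w3.npz',**a);print(get_obs()['tool_pos'])
E
```

```text
t: 3.2
tool_pos: [0.5265, -0.3249, 0.324]
tcp_rot: [180.0, -0.0, -8.0]
wrist_force: [-0.1, -0.1, -0.4]
gripper_width: 0.241
finger_force: 58.6
t: 3.7
tool_pos: [0.5513, -0.1445, 0.3219]
tcp_rot: [-180.0, 0.0, -8.0]
wrist_force: [1.5, -0.0, -0.3]
gripper_width: 0.245
finger_force: 58.7
t: 4.2
tool_pos: [0.5652, -0.0474, 0.3219]
tcp_rot: [180.0, 0.0, -7.9]
wrist_force: [-0.9, -0.8, -0.7]
gripper_width: 0.244
finger_force: 58.7
[ 0.56523811 -0.04808702  0.32184647]
```

View pics/w3.png

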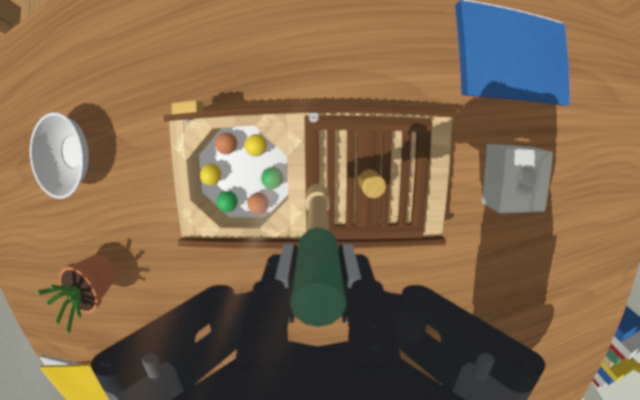

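The rod hangs straight with its foot at (317,192). The beads are at (226,143), (256,145), (210,175), (272,177), (227,202) and (258,203), and the knob top is at about (373,183).

```bash
python3 - <<'E'
from h import *
a=dict(np.load('w3.npz')); p=np.array([.5652,-.0481]); c,s=np.cos(np.radians(-8)),np.sin(np.radians(-8))
def rel(q): d=q[:2]-p; return np.round(1000*np.array([d[0]*c+d[1]*s, d[0]*s-d[1]*c]),1)  # tx,ty
h=cv2.cvtColor(a['frame'],cv2.COLOR_BGR2HSV).astype(int); f=np.zeros((400,640),bool); f[125:220,195:290]=1
m=(f&(h[...,1]>110)&(h[...,2]>90)).astype(np.uint8); 
print('foot',rel(fonz(a,317,193,.13)),'knob',rel(fonz(a,373,183,.096)),fonz(a,373,183,.096))
for q in [(226,143),(256,145),(210,175),(272,177),(227,202),(258,203)]: print('bead',q,rel(fonz(a,*q,.024)))
for q in [(169,119),(180,240),(458,109),(443,241)]: print('railcorner',rel(fonz(a,*q,.066)))
print('well floor',rel(fonz(a,243,172,.01)))
w=f&(h[...,1]<60)&(h[...,2]>90); v,u=np.where(w); H=cv2.convexHull(np.stack([u,v],1)); M=cv2.moments(H); print(rel(fonz(a,M['m10']/M['m00'],M['m01']/M['m00'],.01)))
print([tuple(rel(fonz(a,*q[0],.01))) for q in cv2.approxPolyDP(H,3,True)])
E
```

```text
foot [ 5.1 -2.1] knob [ 6.6 53. ] [ 0.56439245 -0.10151942  0.096     ]
bead (226, 143) [  41.  -113.1]
bead (256, 145) [ 37.3 -75.5]
bead (210, 175) [   1.5 -136.8]
bead (272, 177) [ -2.2 -57.1]
bead (227, 202) [ -33.8 -116.7]
bead (258, 203) [-35.1 -76.1]
railcorner [  75.3 -168.1]
railcorner [ -70.  -170.1]
railcorner [ 85.9 153.6]
railcorner [-70.4 150.2]
well floor [  1.9 -96.7]
[  1.8 -96. ]
[(np.float64(-27.3), np.float64(-39.4)), (np.float64(-58.4), np.float64(-72.0)), (np.float64(-58.8), np.float64(-120.1)), (np.float64(-21.2), np.float64(-156.7)), (np.float64(28.3), np.float64(-155.4)), (np.float64(59.1), np.float64(-123.3)), (np.float64(61.1), np.float64(-80.2)), (np.float64(21.5), np.float64(-39.6))]
```

```bash
python3 -m inch '[{"claw":0,"tx":0,"ty":-35,"tz":0,"roll":0},{"claw":0,"tx":-1,"ty":-40,"tz":0,"roll":0},{"claw":0,"tx":0,"ty":-20,"tz":0,"roll":0},{"claw":0,"tx":0,"ty":0,"tz":20,"roll":0},{"claw":0,"tx":0,"ty":0,"tz":25,"roll":0}]';python3 -m inch '[{"claw":0,"tx":0,"ty":0,"tz":25,"roll":0},{"claw":0,"tx":0,"ty":0,"tz":20,"roll":0},{"claw":0,"tx":0,"ty":0,"tz":12,"roll":0},{"claw":0,"tx":0,"ty":0,"tz":6,"roll":0},{"claw":0,"tx":0,"ty":0,"tz":0,"roll":0}]'
```

```text
t: 4.75
tool_pos: [0.5779, 0.046, 0.2771]
tcp_rot: [-180.0, -0.1, -8.0]
wrist_force: [0.0, 0.5, -1.0]
gripper_width: 0.243
finger_force: 58.8
t: 5.25
tool_pos: [0.5777, 0.046, 0.2137]
tcp_rot: [180.0, 0.0, -8.0]
wrist_force: [1.3, 0.4, -0.0]
gripper_width: 0.24
finger_force: 58.8
```

No contact and the rod is in the middle. Now the stir: out to the gap at +tx, then a circle.

```bash
python3 -m inch '[{"claw":0,"tx":12,"ty":0,"tz":0,"roll":0},{"claw":0,"tx":12,"ty":0,"tz":0,"roll":0},{"claw":0,"tx":11,"ty":0,"tz":0,"roll":0},{"claw":0,"tx":-3,"ty":14,"tz":0,"roll":0},{"claw":0,"tx":-8,"ty":12,"tz":0,"roll":0}]';python3 -m inch '[{"claw":0,"tx":-12,"ty":8,"tz":0,"roll":0},{"claw":0,"tx":-14,"ty":3,"tz":0,"roll":0},{"claw":0,"tx":-14,"ty":-3,"tz":0,"roll":0},{"claw":0,"tx":-12,"ty":-8,"tz":0,"roll":0},{"claw":0,"tx":0,"ty":0,"tz":0,"roll":0}]'
```

```text
t: 5.75
tool_pos: [0.5976, 0.0175, 0.2144]
tcp_rot: [-179.9, 0.0, -8.0]
wrist_force: [-4.5, 6.1, 1.1]
gripper_width: 0.236
finger_force: 61.4
t: 6.25
tool_pos: [0.5461, 0.0253, 0.2155]
tcp_rot: [-179.9, -0.2, -7.9]
wrist_force: [3.9, 3.0, -0.3]
gripper_width: 0.242
finger_force: 59.8
```

```bash
python3 -m inch '[{"claw":0,"tx":-8,"ty":-12,"tz":0,"roll":0},{"claw":0,"tx":-2,"ty":-14,"tz":0,"roll":0},{"claw":0,"tx":3,"ty":-14,"tz":0,"roll":0},{"claw":0,"tx":8,"ty":-12,"tz":0,"roll":0},{"claw":0,"tx":0,"ty":0,"tz":0,"roll":0}]'
```

```text
t: 6.75
tool_pos: [0.5553, 0.077, 0.2139]
tcp_rot: [179.9, -0.0, -7.9]
wrist_force: [0.2, -3.7, 2.8]
gripper_width: 0.241
finger_force: 59.8
```

```bash
python3 -m inch '[{"claw":0,"tx":12,"ty":-7,"tz":0,"roll":0},{"claw":0,"tx":14,"ty":-2,"tz":0,"roll":0},{"claw":0,"tx":13,"ty":3,"tz":0,"roll":0},{"claw":0,"tx":0,"ty":0,"tz":0,"roll":0}]'; python3 -m inch '[{"claw":0,"tx":-6,"ty":15,"tz":0,"roll":0},{"claw":0,"tx":-6,"ty":17,"tz":0,"roll":0},{"claw":0,"tx":0,"ty":0,"tz":-15,"roll":0},{"claw":0,"tx":0,"ty":0,"tz":-30,"roll":0},{"claw":0,"tx":0,"ty":0,"tz":-30,"roll":0}]'; python3 -m inch '[{"claw":0,"tx":0,"ty":0,"tz":-35,"roll":0},{"claw":0,"tx":0,"ty":20,"tz":0,"roll":0},{"claw":0,"tx":0,"ty":40,"tz":0,"roll":0},{"claw":0,"tx":0,"ty":35,"tz":0,"roll":0},{"claw":0,"tx":0,"ty":0,"tz":0,"roll":0}]'
python3 - <<'E'
from h import *
a=get_image('wrist'); cv2.imwrite('pics/w4.png',a['frame']); np.savez('w4.npz',**a);print(get_obs()['tool_pos'])
E
```

```text
t: 7.15
tool_pos: [0.5945, 0.0757, 0.2131]
tcp_rot: [179.9, 0.1, -8.0]
wrist_force: [-2.4, -5.4, -1.0]
gripper_width: 0.238
finger_force: 62.1
t: 7.65
tool_pos: [0.5768, 0.0454, 0.2898]
tcp_rot: [-180.0, 0.0, -8.0]
wrist_force: [-0.5, 0.7, 0.3]
gripper_width: 0.24
finger_force: 59.9
t: 8.15
tool_pos: [0.5632, -0.0516, 0.3241]
tcp_rot: [180.0, -0.0, -8.2]
wrist_force: [-0.1, -0.2, -0.5]
gripper_width: 0.24
finger_force: 59.9
[ 0.56356225 -0.04983757  0.32411004]
```

View pics/w4.png

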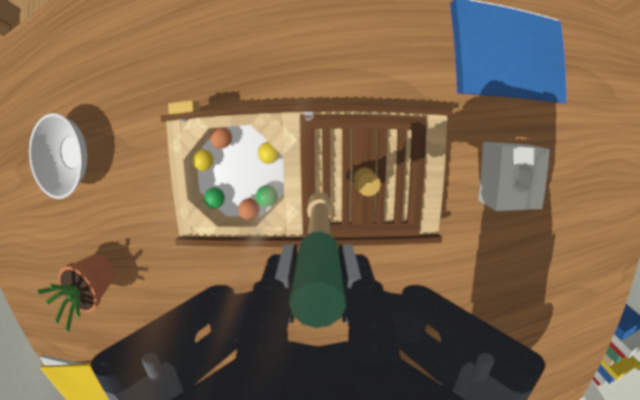

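Bead positions are now (268,153), (221,138), (203,160), (214,198), (249,209) and (266,196). Several have moved little, so a wider second stir is needed. I'll quantify first.

```bash
python3 - <<'E'
from h import *
a=dict(np.load('w4.npz')); p=np.array([.5652,-.0481]); c,s=np.cos(np.radians(-8)),np.sin(np.radians(-8))
def rel(q): d=q[:2]-p; return np.round(1000*np.array([d[0]*c+d[1]*s, d[0]*s-d[1]*c]),1)
old=[(41,-113),(37,-75.5),(1.5,-137),(-2,-57),(-34,-117),(-35,-76)]
for o,q in zip(old,[(221,138),(268,153),(203,160),(266,196),(214,198),(249,209)]):
    r=rel(fonz(a,*q,.024)); print(r, r-np.array([1.5,-97]), 'moved',np.hypot(*(r-o)))
h=cv2.cvtColor(a['frame'],cv2.COLOR_BGR2HSV).astype(int); f=np.zeros((400,640),bool); f[120:225,190:288]=1
w=f&(h[...,1]<60)&(h[...,2]>90); v,u=np.where(w); H=cv2.convexHull(np.stack([u,v],1))
Q=np.array([rel(fonz(a,*q[0],.01)) for q in H]);print(Q.min(0),Q.max(0)); 
im=a['frame'][110:330,170:400]; cv2.imwrite('pics/c4.png',cv2.resize(im,None,fx=2.6,fy=2.6,interpolation=cv2.INTER_CUBIC)); print(rel(get_obs()['tool_pos']))
E
```

```text
[  46.6 -115.4] [ 45.1 -18.4] moved 6.09261848469113
[ 26.1 -56.9] [24.6 40.1] moved 21.558524995926785
[  20.  -141.2] [ 18.5 -44.2] moved 18.970766985021978
[-27.6 -61.6] [-29.1  35.4] moved 26.009998077662367
[ -29.7 -130.4] [-31.2 -33.4] moved 14.073023839957074
[-44.5 -84.6] [-46.   12.4] moved 12.81444497432487
[ -58.7 -157.4] [ 61.9 -39.7]
[-1.4  1.9]
```

View pics/c4.png

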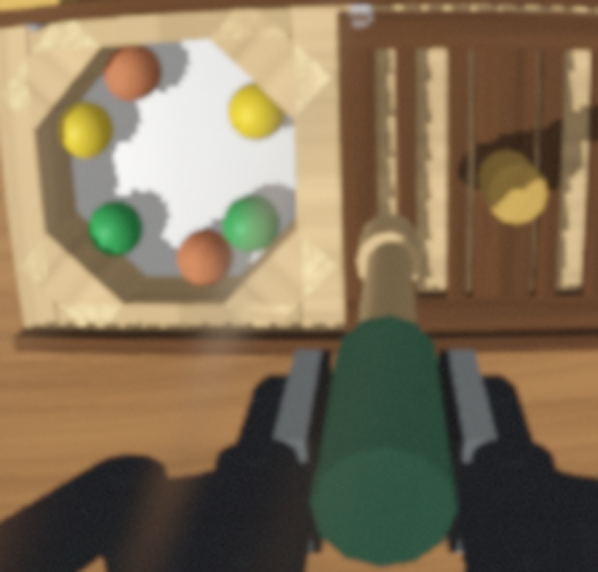

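```bash
python3 - <<'E'
from h import *
a=dict(np.load('w4.npz')); p=np.array([.5652,-.0481]); c,s=np.cos(np.radians(-8)),np.sin(np.radians(-8))
def rel(q): d=q[:2]-p; return np.round(1000*np.array([d[0]*c+d[1]*s, d[0]*s-d[1]*c]),1)
print('foot top',rel(fonz(a,319.2,208.5,.156)),'grip top',rel(fonz(a,170+384/2.6,110+505/2.6,.296)),'knob',rel(fonz(a,170+517/2.6,110+194/2.6,.096)))
E
```

```text
foot top [-3.   4.1] grip top [2.8 3. ] knob [ 2.9 53.7]
```

```bash
python3 -m inch '[{"claw":0,"tx":4,"ty":-31,"tz":0,"roll":0},{"claw":0,"tx":0,"ty":-40,"tz":0,"roll":0},{"claw":0,"tx":0,"ty":-30,"tz":0,"roll":0},{"claw":0,"tx":0,"ty":0,"tz":20,"roll":0},{"claw":0,"tx":0,"ty":0,"tz":30,"roll":0}]';python3 -m inch '[{"claw":0,"tx":0,"ty":0,"tz":30,"roll":0},{"claw":0,"tx":0,"ty":0,"tz":20,"roll":0},{"claw":0,"tx":0,"ty":0,"tz":11,"roll":0},{"claw":0,"tx":0,"ty":0,"tz":0,"roll":0}]'; python3 -m inch '[{"claw":0,"tx":14,"ty":5,"tz":0,"roll":0},{"claw":0,"tx":14,"ty":5,"tz":0,"roll":0},{"claw":0,"tx":11,"ty":4,"tz":0,"roll":0},{"claw":0,"tx":-7,"ty":12,"tz":0,"roll":0},{"claw":0,"tx":0,"ty":0,"tz":0,"roll":0}]'
```

```text
t: 8.7
tool_pos: [0.5824, 0.0534, 0.2748]
tcp_rot: [-179.9, -0.2, -7.8]
wrist_force: [1.3, -0.2, -1.1]
gripper_width: 0.239
finger_force: 59.9
t: 9.1
tool_pos: [0.5819, 0.0521, 0.2119]
tcp_rot: [180.0, 0.1, -8.0]
wrist_force: [-0.3, 0.0, 0.1]
gripper_width: 0.244
finger_force: 59.9
t: 9.6
tool_pos: [0.6099, 0.0208, 0.2138]
tcp_rot: [-180.0, -0.0, -8.0]
wrist_force: [-1.0, 0.1, -0.7]
gripper_width: 0.239
finger_force: 59.7
```

```bash
python3 -m inch '[{"claw":0,"tx":-10,"ty":9,"tz":0,"roll":0},{"claw":0,"tx":-13,"ty":5,"tz":0,"roll":0},{"claw":0,"tx":0,"ty":0,"tz":0,"roll":0}]';python3 -m inch '[{"claw":0,"tx":-14,"ty":1,"tz":0,"roll":0},{"claw":0,"tx":-13,"ty":-4,"tz":0,"roll":0},{"claw":0,"tx":0,"ty":0,"tz":0,"roll":0}]'
```

```text
t: 9.9
tool_pos: [0.5852, 0.0131, 0.2143]
tcp_rot: [-179.7, -0.2, -8.0]
wrist_force: [4.2, 16.3, -0.1]
gripper_width: 0.243
finger_force: 78.1
t: 10.2
tool_pos: [0.5585, 0.0196, 0.214]
tcp_rot: [-179.8, -0.1, -7.9]
wrist_force: [1.4, 8.9, 0.1]
gripper_width: 0.24
finger_force: 64.2
```

There's 9 to 16 N from the -y wall, so I ease off it and continue the sweep.

```bash
python3 -m inch '[{"claw":0,"tx":-8,"ty":-11,"tz":0,"roll":0},{"claw":0,"tx":-5,"ty":-10,"tz":0,"roll":0},{"claw":0,"tx":0,"ty":0,"tz":0,"roll":0}]'; python3 -m inch '[{"claw":0,"tx":14,"ty":-8,"tz":0,"roll":0},{"claw":0,"tx":16,"ty":-8,"tz":0,"roll":0},{"claw":0,"tx":0,"ty":0,"tz":-15,"roll":0},{"claw":0,"tx":0,"ty":0,"tz":-30,"roll":0},{"claw":0,"tx":0,"ty":0,"tz":-30,"roll":0}]'; python3 -m inch '[{"claw":0,"tx":0,"ty":0,"tz":-35,"roll":0},{"claw":0,"tx":0,"ty":30,"tz":0,"roll":0},{"claw":0,"tx":0,"ty":40,"tz":0,"roll":0},{"claw":0,"tx":0,"ty":30,"tz":0,"roll":0},{"claw":0,"tx":0,"ty":0,"tz":0,"roll":0}]'
python3 - <<'E'
from h import *
a=get_image('wrist'); np.savez('w5.npz',**a);im=a['frame'][100:330,150:430]; cv2.imwrite('pics/c5.png',cv2.resize(im,None,fx=2.5,fy=2.5,interpolation=cv2.INTER_CUBIC));print(get_obs()['tool_pos'])
E
```

```text
t: 10.5
tool_pos: [0.5489, 0.0416, 0.2132]
tcp_rot: [180.0, 0.0, -7.9]
wrist_force: [-0.0, 0.1, -0.5]
gripper_width: 0.241
finger_force: 59.7
t: 11.0
tool_pos: [0.5813, 0.0519, 0.2883]
tcp_rot: [180.0, 0.1, -8.0]
wrist_force: [0.1, -0.2, -1.0]
gripper_width: 0.244
finger_force: 59.7
t: 11.5
tool_pos: [0.5671, -0.0501, 0.3229]
tcp_rot: [180.0, 0.0, -8.2]
wrist_force: [0.9, 0.9, -0.4]
gripper_width: 0.24
finger_force: 59.7
[ 0.56732771 -0.04856345  0.32290133]
```

View pics/c5.png

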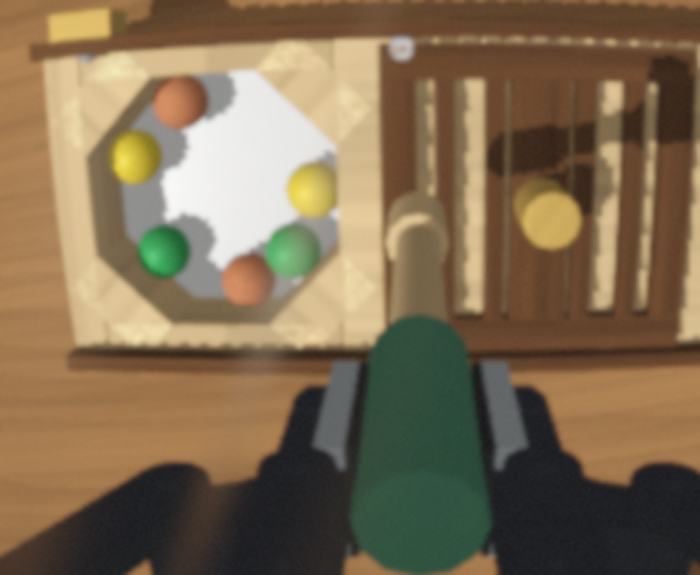

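The beads are all in the well, but the rod swivels in the pads along tx, so the foot lags and most beads barely moved in this pass. I'll measure the foot offset and the beads.

```bash
python3 - <<'E'
from h import *
a=dict(np.load('w5.npz')); p=np.array([.5652,-.0481]); c,s=np.cos(np.radians(-8)),np.sin(np.radians(-8))
W=np.array([1.6,-98])
def rel(q): d=q[:2]-p; return np.round(1000*np.array([d[0]*c+d[1]*s, d[0]*s-d[1]*c]),1)
def px(x,y): return 150+x/2.5,100+y/2.5
print('tool',rel(get_obs()['tool_pos']),'foot top',rel(fonz(a,*px(415,235),.155)),'grip top',rel(fonz(a,*px(420,515),.295)),'knob',rel(fonz(a,*px(550,220),.096)))
o=np.array([(41,-113),(37,-75.5),(1.5,-137),(-2,-57),(-34,-117),(-35,-76)])
for n,o,q in zip('t1 y2 y3 g4 g5 t6'.split(),o,[(180,102),(313,190),(135,157),(292,250),(163,250),(247,280)]):
    r=rel(fonz(a,*px(*q),.024)); print(n,r-W,'orig',o-W,np.hypot(*(r-o)))
rim=[(150,75),(292,70),(93,160),(102,255),(172,322),(270,322)]
print([rel(fonz(a,*px(*q),.052))-W for q in rim])
E
```

```text
tool [2.2 0.2] foot top [12.6 -0.2] grip top [5.8 1.2] knob [ 3.2 53. ]
t1 [ 44.9 -17.7] orig [ 39.4 -15. ] 6.126989472816158
y2 [-0.4 47.3] orig [35.4 22.5] 43.550889772770425
y3 [ 18.3 -43.5] orig [ -0.1 -39. ] 18.942280749687985
g4 [-30.7  35.6] orig [-3.6 41. ] 27.632770400377883
g5 [-30.3 -32.4] orig [-35.6 -19. ] 14.410065926289171
t6 [-46.4  11.4] orig [-36.6  22. ] 14.436065946094864
[array([ 60.1, -22.7]), array([59.4, 43.4]), array([ 21.9, -54.5]), array([-24.7, -54.7]), array([-58.9, -21.6]), array([-58.3,  27.8])]
```

```bash
python3 -m inch '[{"claw":0,"tx":-3,"ty":-26,"tz":0,"roll":0},{"claw":0,"tx":-4,"ty":-40,"tz":0,"roll":0},{"claw":0,"tx":-4,"ty":-30,"tz":0,"roll":0},{"claw":0,"tx":0,"ty":0,"tz":20,"roll":0},{"claw":0,"tx":0,"ty":0,"tz":30,"roll":0}]';python3 -m inch '[{"claw":0,"tx":0,"ty":0,"tz":30,"roll":0},{"claw":0,"tx":0,"ty":0,"tz":20,"roll":0},{"claw":0,"tx":0,"ty":0,"tz":10,"roll":0},{"claw":0,"tx":0,"ty":0,"tz":0,"roll":0}]'; python3 -m inch '[{"claw":0,"tx":-11,"ty":-4,"tz":0,"roll":0},{"claw":0,"tx":-11,"ty":-4,"tz":0,"roll":0},{"claw":0,"tx":-12,"ty":-3,"tz":0,"roll":0},{"claw":0,"tx":0,"ty":0,"tz":0,"roll":0}]';python3 -m inch '[{"claw":0,"tx":2,"ty":-12,"tz":0,"roll":0},{"claw":0,"tx":2,"ty":-12,"tz":0,"roll":0},{"claw":0,"tx":0,"ty":0,"tz":0,"roll":0}]'
```

```text
t: 12.05
tool_pos: [0.5703, 0.0515, 0.2737]
tcp_rot: [-180.0, -0.2, -7.8]
wrist_force: [0.5, -0.2, -1.7]
gripper_width: 0.24
finger_force: 59.7
t: 12.45
tool_pos: [0.5698, 0.0501, 0.2119]
tcp_rot: [180.0, 0.1, -7.9]
wrist_force: [-0.1, 0.9, -0.1]
gripper_width: 0.244
finger_force: 59.7
t: 12.85
tool_pos: [0.5369, 0.0654, 0.2143]
tcp_rot: [179.9, -0.2, -7.9]
wrist_force: [2.7, -6.0, 0.3]
gripper_width: 0.245
finger_force: 62.6
t: 13.15
tool_pos: [0.5448, 0.0884, 0.2141]
tcp_rot: [179.8, -0.1, -7.9]
wrist_force: [-0.8, -10.7, 1.9]
gripper_width: 0.243
finger_force: 65.7
```

```bash
python3 -m inch '[{"claw":0,"tx":10,"ty":12,"tz":0,"roll":0},{"claw":0,"tx":10,"ty":12,"tz":0,"roll":0},{"claw":0,"tx":-6,"ty":11,"tz":0,"roll":0},{"claw":0,"tx":-6,"ty":11,"tz":0,"roll":0}]';python3 -m inch '[{"claw":0,"tx":-8,"ty":5,"tz":0,"roll":0},{"claw":0,"tx":-7,"ty":4,"tz":0,"roll":0},{"claw":0,"tx":0,"ty":0,"tz":0,"roll":0}]';python3 -m inch '[{"claw":0,"tx":0,"ty":-10,"tz":0,"roll":0},{"claw":0,"tx":0,"ty":-10,"tz":0,"roll":0},{"claw":0,"tx":0,"ty":0,"tz":0,"roll":0}]'
```

```text
t: 13.55
tool_pos: [0.5462, 0.0408, 0.2129]
tcp_rot: [-180.0, -0.0, -8.0]
wrist_force: [-0.1, 0.2, -0.6]
gripper_width: 0.24
finger_force: 60.7
t: 13.85
tool_pos: [0.5297, 0.0348, 0.2131]
tcp_rot: [-180.0, -0.0, -8.0]
wrist_force: [-0.5, -0.9, -0.3]
gripper_width: 0.24
finger_force: 60.7
t: 14.15
tool_pos: [0.5336, 0.0563, 0.2128]
tcp_rot: [-180.0, -0.0, -7.9]
wrist_force: [0.8, -0.8, -0.5]
gripper_width: 0.243
finger_force: 60.6
```

```bash
python3 -m inch '[{"claw":0,"tx":18,"ty":0,"tz":0,"roll":0},{"claw":0,"tx":18,"ty":0,"tz":0,"roll":0},{"claw":0,"tx":0,"ty":0,"tz":-15,"roll":0},{"claw":0,"tx":0,"ty":0,"tz":-30,"roll":0},{"claw":0,"tx":0,"ty":0,"tz":-30,"roll":0}]'; python3 -m inch '[{"claw":0,"tx":0,"ty":0,"tz":-35,"roll":0},{"claw":0,"tx":4,"ty":30,"tz":0,"roll":0},{"claw":0,"tx":4,"ty":40,"tz":0,"roll":0},{"claw":0,"tx":3,"ty":30,"tz":0,"roll":0},{"claw":0,"tx":0,"ty":0,"tz":0,"roll":0}]'
python3 - <<'E'
from h import *
a=get_image('wrist'); np.savez('w6.npz',**a);im=a['frame'][100:330,150:430]; cv2.imwrite('pics/c6.png',cv2.resize(im,None,fx=2.5,fy=2.5,interpolation=cv2.INTER_CUBIC));print(get_obs()['tool_pos'])
E
```

```text
t: 14.65
tool_pos: [0.569, 0.05, 0.2882]
tcp_rot: [180.0, 0.1, -7.9]
wrist_force: [0.7, 0.2, -0.1]
gripper_width: 0.243
finger_force: 60.6
t: 15.15
tool_pos: [0.566, -0.0536, 0.3227]
tcp_rot: [180.0, 0.0, -8.1]
wrist_force: [-0.1, 0.5, -0.6]
gripper_width: 0.238
finger_force: 60.7
[ 0.56609899 -0.05197588  0.32269488]
```

View pics/c6.png

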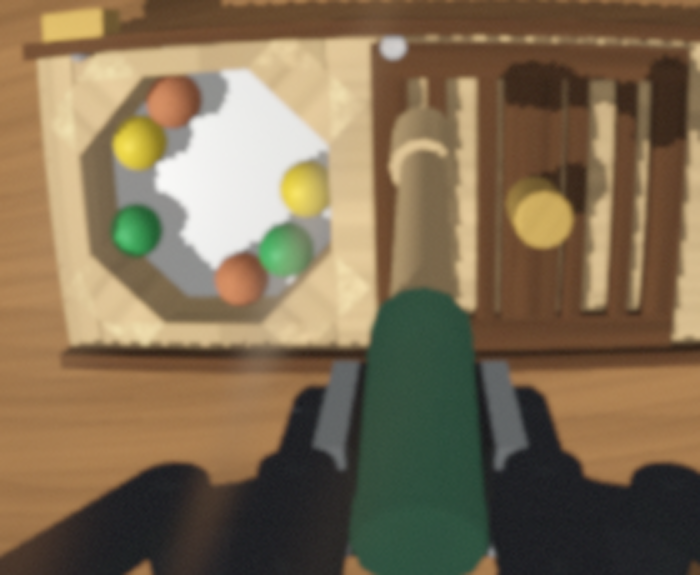

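The picture shows the rod is now clearly tilted toward +tx, with the foot top at crop (418,160). The green bead at (137,230) has moved, while (285,250) and (241,280) have not. That was my tenth picture, so it's numbers only from here.

```bash
cat >> h.py <<'E'
p0=np.array([.5652,-.0481]); c8,s8=np.cos(np.radians(-8)),np.sin(np.radians(-8)); W=np.array([1.6,-96.5])
def rel(q): d=np.array(q[:2])-p0; return np.round(1000*np.array([d[0]*c8+d[1]*s8, d[0]*s8-d[1]*c8]),1)
def beads(a):
    # blobs seen in the wrist picture, in well coordinates (tx,ty mm)
    h=cv2.cvtColor(a['frame'],cv2.COLOR_BGR2HSV).astype(int); v,u=np.mgrid[0:400,0:640]
    for n,m in dict(ter=((h[...,0]<13)&(h[...,1]>130)),yel=((h[...,0]>=19)&(h[...,0]<33)&(h[...,1]>150)),gre=((h[...,0]>=50)&(h[...,0]<90)&(h[...,1]>60))).items():
        k,l,s,c=cv2.connectedComponentsWithStats((m&(h[...,2]>60)).astype(np.uint8))
        for i in range(1,k):
            if s[i,4]>60:
                r=rel(fonz(a,*c[i],.024))-W
                if np.hypot(*r)<66: print(n,s[i,4],np.round(c[i]),np.round(r))
E
python3 - <<'E'
from h import *
a=dict(np.load('w6.npz')); beads(a)
px=lambda x,y:(150+x/2.5,100+y/2.5)
print('tool',rel([.5661,-.052]),'foot top',rel(fonz(a,*px(418,155),.155)),'grip top',rel(fonz(a,*px(418,545),.292)))
print('--- w3');b=dict(np.load('w3.npz'));beads(b)
E
```

```text
ter 299 [219. 140.] [ 46. -20.]
ter 242 [245. 212.] [-46.   9.]
yel 320 [205. 156.] [ 26. -39.]
yel 98 [267. 174.] [ 2. 40.]
gre 321 [204. 192.] [-20. -45.]
gre 282 [262. 200.] [-31.  32.]
tool [1.4 3.7] foot top [37.7  4.3] grip top [-2.8  4.3]
--- w3
ter 276 [226. 143.] [ 40. -17.]
ter 103 [254. 201.] [-35.  15.]
yel 312 [255. 145.] [36. 20.]
yel 308 [210. 174.] [  1. -41.]
gre 300 [271. 178.] [-5. 38.]
gre 348 [226. 201.] [-34. -21.]
```

```bash
python3 -m inch '[{"claw":0,"tx":-8,"ty":-26,"tz":0,"roll":0},{"claw":0,"tx":-8,"ty":-38,"tz":0,"roll":0},{"claw":0,"tx":-7,"ty":-28,"tz":0,"roll":0},{"claw":0,"tx":0,"ty":0,"tz":20,"roll":0},{"claw":0,"tx":0,"ty":0,"tz":30,"roll":0}]';python3 -m inch '[{"claw":0,"tx":0,"ty":0,"tz":30,"roll":0},{"claw":0,"tx":0,"ty":0,"tz":20,"roll":0},{"claw":0,"tx":0,"ty":0,"tz":8,"roll":0},{"claw":0,"tx":0,"ty":0,"tz":0,"roll":0}]'; python3 -m inch '[{"claw":0,"tx":15,"ty":0,"tz":0,"roll":0},{"claw":0,"tx":15,"ty":0,"tz":0,"roll":0},{"claw":0,"tx":10,"ty":0,"tz":0,"roll":0}]';python3 -m inch '[{"claw":0,"tx":10,"ty":0,"tz":0,"roll":0},{"claw":0,"tx":10,"ty":0,"tz":0,"roll":0}]'
```

```text
t: 15.7
tool_pos: [0.5563, 0.0456, 0.2737]
tcp_rot: [-180.0, -0.2, -7.8]
wrist_force: [0.8, -0.7, -1.4]
gripper_width: 0.241
finger_force: 60.7
t: 16.1
tool_pos: [0.5559, 0.0442, 0.2143]
tcp_rot: [180.0, 0.1, -7.9]
wrist_force: [0.3, -0.5, -0.9]
gripper_width: 0.237
finger_force: 60.7
t: 16.4
tool_pos: [0.5965, 0.0382, 0.2165]
tcp_rot: [-180.0, -0.1, -8.0]
wrist_force: [-4.4, -1.1, 2.1]
gripper_width: 0.242
finger_force: 60.3
t: 16.6
tool_pos: [0.6159, 0.0355, 0.2164]
tcp_rot: [-180.0, -0.0, -8.0]
wrist_force: [-5.9, 1.0, 4.3]
gripper_width: 0.241
finger_force: 59.9
```

```bash
python3 -m inch '[{"claw":0,"tx":10,"ty":0,"tz":0,"roll":0},{"claw":0,"tx":8,"ty":0,"tz":0,"roll":0},{"claw":0,"tx":0,"ty":0,"tz":0,"roll":0}]'; python3 -m inch '[{"claw":0,"tx":-12,"ty":0,"tz":-10,"roll":0},{"claw":0,"tx":0,"ty":0,"tz":-30,"roll":0},{"claw":0,"tx":0,"ty":0,"tz":-30,"roll":0},{"claw":0,"tx":0,"ty":0,"tz":-35,"roll":0},{"claw":0,"tx":-15,"ty":25,"tz":0,"roll":0}]';python3 -m inch '[{"claw":0,"tx":-15,"ty":35,"tz":0,"roll":0},{"claw":0,"tx":-13,"ty":30,"tz":0,"roll":0},{"claw":0,"tx":0,"ty":0,"tz":0,"roll":0},{"claw":0,"tx":0,"ty":0,"tz":0,"roll":0}]'
cat >> h.py <<'E'
def foot(a,zt):
    # lower end of the rod: tan shaft pixels ahead of the grip, listed by image row
    h=cv2.cvtColor(a['frame'],cv2.COLOR_BGR2HSV).astype(int); f=a['frame'].astype(int); D=np.array(a['depth'])
    m=np.zeros((400,640),bool); m[120:260,295:342]=1; near=m&(D>0)&(D<0.27)
    print('tool',rel(get_obs()['tool_pos']),'rows near',[(y,np.round(np.where(near[y])[0].mean(),1),near[y].sum(),round(float(np.median(D[y][near[y]])),3)) for y in range(120,260,6) if near[y].sum()>2])
E
python3 - <<'E'
from h import *
a=get_image('wrist'); np.savez('w7.npz',**a); foot(a,0); beads(a)
E
```

```text
t: 16.9
tool_pos: [0.6339, 0.0328, 0.2157]
tcp_rot: [-180.0, -0.1, -8.0]
wrist_force: [-1.4, 0.4, 0.0]
gripper_width: 0.242
finger_force: 59.9
t: 17.4
tool_pos: [0.6044, 0.0131, 0.3253]
tcp_rot: [-179.9, -0.5, -7.8]
wrist_force: [0.8, -0.5, -0.4]
gripper_width: 0.239
finger_force: 59.9
t: 17.8
tool_pos: [0.5663, -0.0491, 0.3207]
tcp_rot: [-180.0, -0.1, -8.0]
wrist_force: [0.2, 0.1, -1.4]
gripper_width: 0.238
finger_force: 59.9
tool [1.4 0.3] rows near [(198, np.float64(317.5), np.int64(14), 0.26), (204, np.float64(317.0), np.int64(21), 0.247), (210, np.float64(317.5), np.int64(24), 0.236), (216, np.float64(317.0), np.int64(23), 0.219), (222, np.float64(317.5), np.int64(20), 0.201), (228, np.float64(317.0), np.int64(21), 0.188), (234, np.float64(317.5), np.int64(22), 0.165), (240, np.float64(318.0), np.int64(31), 0.156), (246, np.float64(318.1), np.int64(41), 0.149), (252, np.float64(317.1), np.int64(45), 0.142), (258, np.float64(318.0), np.int64(47), 0.135)]
ter 300 [222. 140.] [ 46. -20.]
ter 200 [247. 212.] [-46.   8.]
yel 326 [208. 156.] [ 26. -39.]
gre 330 [207. 192.] [-20. -45.]
gre 306 [267. 201.] [-32.  33.]
```

```bash
cat >> h.py <<'E'
def rod(a):
    # rod surface points from depth -> slope of the axis and foot offset from the tool (tool axes, mm)
    D=np.array(a['depth']); T=np.array(a['T']); o=get_obs()['tool_pos']; L=[]
    for y in range(110,330):
        xs=[x for x in range(298,340) if 0.05<D[y,x]<0.33]
        if len(xs)<8: continue
        x=np.mean(xs); _,d=fray(a,x,y); dz=d@T[:3,2]; q=T[:3,3]+d*D[y,int(round(x))]/dz
        if q[2]>o[2]-0.22: L.append([*(rel(q)-rel(o)),(q[2]-o[2])*1000])
    L=np.array(L); sh=L[(L[:,2]<-100)&(L[:,2]>-160)]   # shaft/foot
    print(len(L),L[::12].round(0).tolist())
    return L
E
python3 - <<'E'
from h import *
rod(dict(np.load('w7.npz')))
print('w6');rod(dict(np.load('w6.npz')))
E
```

```text
135 [[4.0, -1.0, -190.0], [3.0, -1.0, -157.0], [5.0, -0.0, -124.0], [5.0, -0.0, -101.0], [12.0, -0.0, -68.0], [12.0, 0.0, -54.0], [13.0, 0.0, -41.0], [14.0, 0.0, -31.0], [10.0, 0.0, -27.0], [6.0, 0.0, -26.0], [0.0, 0.0, -26.0], [-5.0, -0.0, -25.0]]
w6
187 [[49.0, 1.0, -186.0], [42.0, 2.0, -160.0], [36.0, 5.0, -143.0], [31.0, 5.0, -125.0], [27.0, 4.0, -110.0], [24.0, 4.0, -96.0], [22.0, 4.0, -79.0], [20.0, 5.0, -67.0], [17.0, 5.0, -59.0], [15.0, 5.0, -50.0], [13.0, 5.0, -43.0], [11.0, 5.0, -36.0], [10.0, 5.0, -29.0], [8.0, 5.0, -24.0], [4.0, 5.0, -23.0], [-4.0, 5.0, -25.0]]
```

Rod is nearly straight again, with the foot about (-7,-1) mm from the tool. One wedge stroke to shift the last -tx terracotta bead properly.

```bash
python3 -m inch '[{"claw":0,"tx":2,"ty":-26,"tz":0,"roll":0},{"claw":0,"tx":3,"ty":-40,"tz":0,"roll":0},{"claw":0,"tx":2,"ty":-30,"tz":0,"roll":0},{"claw":0,"tx":0,"ty":0,"tz":20,"roll":0},{"claw":0,"tx":0,"ty":0,"tz":30,"roll":0}]';python3 -m inch '[{"claw":0,"tx":0,"ty":0,"tz":30,"roll":0},{"claw":0,"tx":0,"ty":0,"tz":20,"roll":0},{"claw":0,"tx":0,"ty":0,"tz":9,"roll":0},{"claw":0,"tx":0,"ty":0,"tz":0,"roll":0}]'; python3 -m inch '[{"claw":0,"tx":-11,"ty":6,"tz":0,"roll":0},{"claw":0,"tx":-11,"ty":6,"tz":0,"roll":0},{"claw":0,"tx":-9,"ty":6,"tz":0,"roll":0},{"claw":0,"tx":-9,"ty":5,"tz":0,"roll":0},{"claw":0,"tx":0,"ty":0,"tz":0,"roll":0}]';python3 -m inch '[{"claw":0,"tx":0,"ty":-8,"tz":0,"roll":0},{"claw":0,"tx":0,"ty":-8,"tz":0,"roll":0},{"claw":0,"tx":0,"ty":-8,"tz":0,"roll":0},{"claw":0,"tx":0,"ty":0,"tz":0,"roll":0}]'; python3 -m inch '[{"claw":0,"tx":20,"ty":0,"tz":0,"roll":0},{"claw":0,"tx":20,"ty":0,"tz":0,"roll":0},{"claw":0,"tx":0,"ty":0,"tz":-15,"roll":0},{"claw":0,"tx":0,"ty":0,"tz":-30,"roll":0},{"claw":0,"tx":0,"ty":0,"tz":-30,"roll":0}]'; python3 -m inch '[{"claw":0,"tx":0,"ty":0,"tz":-35,"roll":0},{"claw":0,"tx":-2,"ty":30,"tz":0,"roll":0},{"claw":0,"tx":-3,"ty":40,"tz":0,"roll":0},{"claw":0,"tx":-2,"ty":30,"tz":0,"roll":0},{"claw":0,"tx":0,"ty":0,"tz":0,"roll":0}]'
python3 - <<'E'
from h import *
a=get_image('wrist'); np.savez('w8.npz',**a); beads(a); rod(a)
E
```

```text
t: 18.35
tool_pos: [0.5873, 0.0474, 0.2706]
tcp_rot: [-180.0, -0.2, -7.8]
wrist_force: [1.4, 0.3, -0.4]
gripper_width: 0.247
finger_force: 59.9
t: 18.75
tool_pos: [0.5866, 0.0459, 0.21]
tcp_rot: [180.0, 0.1, -7.9]
wrist_force: [-1.3, -0.4, 0.1]
gripper_width: 0.243
finger_force: 59.9
t: 19.25
tool_pos: [0.544, 0.0281, 0.2125]
tcp_rot: [-179.9, -0.2, -8.0]
wrist_force: [2.0, 2.2, -1.5]
gripper_width: 0.241
finger_force: 61.0
t: 19.65
tool_pos: [0.5473, 0.053, 0.2107]
tcp_rot: [180.0, 0.0, -7.9]
wrist_force: [-0.0, -0.0, 0.2]
gripper_width: 0.239
finger_force: 60.4
t: 20.15
tool_pos: [0.5863, 0.0463, 0.287]
tcp_rot: [180.0, 0.1, -8.0]
wrist_force: [-0.1, -0.6, 0.5]
gripper_width: 0.242
finger_force: 60.4
t: 20.65
tool_pos: [0.5649, -0.0546, 0.3217]
tcp_rot: [180.0, -0.0, -8.1]
wrist_force: [-0.7, 0.0, -0.9]
gripper_width: 0.241
finger_force: 60.4
ter 303 [218. 139.] [ 46. -20.]
ter 255 [245. 211.] [-46.  10.]
yel 314 [204. 156.] [ 26. -39.]
yel 152 [267. 171.] [ 4. 41.]
gre 319 [203. 191.] [-20. -45.]
gre 289 [264. 197.] [-28.  36.]
164 [[30.0, -0.0, -186.0], [24.0, -0.0, -164.0], [21.0, -0.0, -139.0], [18.0, 0.0, -118.0], [16.0, 0.0, -102.0], [16.0, 0.0, -80.0], [16.0, 1.0, -66.0], [14.0, 1.0, -57.0], [12.0, 1.0, -48.0], [11.0, 1.0, -39.0], [11.0, 1.0, -30.0], [9.0, 1.0, -25.0], [4.0, 1.0, -25.0], [-3.0, 1.0, -26.0]]
```

Four beads have clearly moved (over 25 mm); the fifth is marginal at 14 mm. The rod swivels along tx only, so I straighten it on the +tx wall and turn the gripper 90°, which puts the stiff direction along the wedge stroke.

```bash
python3 -m inch '[{"claw":0,"tx":0,"ty":-27,"tz":0,"roll":0},{"claw":0,"tx":0,"ty":-40,"tz":0,"roll":0},{"claw":0,"tx":0,"ty":-28,"tz":0,"roll":0},{"claw":0,"tx":0,"ty":0,"tz":20,"roll":0},{"claw":0,"tx":0,"ty":0,"tz":30,"roll":0}]';python3 -m inch '[{"claw":0,"tx":0,"ty":0,"tz":30,"roll":0},{"claw":0,"tx":0,"ty":0,"tz":20,"roll":0},{"claw":0,"tx":0,"ty":0,"tz":8,"roll":0},{"claw":0,"tx":0,"ty":0,"tz":0,"roll":0}]'; python3 -m inch '[{"claw":0,"tx":13,"ty":0,"tz":0,"roll":0},{"claw":0,"tx":13,"ty":0,"tz":0,"roll":0},{"claw":0,"tx":13,"ty":0,"tz":0,"roll":0},{"claw":0,"tx":12,"ty":0,"tz":0,"roll":0},{"claw":0,"tx":0,"ty":0,"tz":0,"roll":0}]'; python3 -m inch '[{"claw":0,"tx":-12,"ty":0,"tz":0,"roll":0},{"claw":0,"tx":-19,"ty":-4,"tz":0,"roll":0},{"claw":0,"tx":-19,"ty":-4,"tz":0,"roll":0},{"claw":0,"tx":0,"ty":0,"tz":0,"roll":0}]'
python3 -c "
from h import *
print(get_obs()['qpos'].round(), rel(get_obs()['tool_pos'])-W)"
```

```text
t: 21.2
tool_pos: [0.5793, 0.0443, 0.2721]
tcp_rot: [-180.0, -0.2, -7.8]
wrist_force: [0.7, -1.0, -0.9]
gripper_width: 0.234
finger_force: 60.4
t: 21.6
tool_pos: [0.5789, 0.0429, 0.2125]
tcp_rot: [180.0, 0.1, -7.9]
wrist_force: [1.0, 0.0, 0.1]
gripper_width: 0.241
finger_force: 60.4
t: 22.1
tool_pos: [0.6303, 0.0353, 0.2142]
tcp_rot: [-180.0, -0.1, -8.0]
wrist_force: [-1.9, 0.2, 0.9]
gripper_width: 0.243
finger_force: 59.9
t: 22.5
tool_pos: [0.5798, 0.0509, 0.2142]
tcp_rot: [-180.0, -0.1, -7.9]
wrist_force: [-0.3, -0.3, -0.4]
gripper_width: 0.24
finger_force: 59.9
[ 1. 26. 87.  0. 66. 99.] [-0.9 -3.6]
```

```bash
R='{"claw":0,"tx":0,"ty":0,"tz":0,"roll":-0.1428}'; python3 -m inch '[{"claw":0,"tx":0,"ty":0,"tz":0,"roll":-0.1428},{"claw":0,"tx":0,"ty":0,"tz":0,"roll":-0.1428},{"claw":0,"tx":0,"ty":0,"tz":0,"roll":-0.1428},{"claw":0,"tx":0,"ty":0,"tz":0,"roll":-0.1428},{"claw":0,"tx":0,"ty":0,"tz":0,"roll":-0.1428}]'; python3 -m inch '[{"claw":0,"tx":0,"ty":0,"tz":0,"roll":-0.1428},{"claw":0,"tx":0,"ty":0,"tz":0,"roll":-0.1428},{"claw":0,"tx":0,"ty":0,"tz":0,"roll":-0.1428},{"claw":0,"tx":0,"ty":0,"tz":0,"roll":-0.1428},{"claw":0,"tx":0,"ty":0,"tz":0,"roll":-0.1428}]'; python3 -m inch '[{"claw":0,"tx":0,"ty":0,"tz":0,"roll":-0.1428},{"claw":0,"tx":-8,"ty":-10,"tz":0,"roll":0},{"claw":0,"tx":-7,"ty":-10,"tz":0,"roll":0},{"claw":0,"tx":-5,"ty":-8,"tz":0,"roll":0},{"claw":0,"tx":-5,"ty":-9,"tz":0,"roll":0}]'; python3 -m inch '[{"claw":0,"tx":0,"ty":0,"tz":0,"roll":0},{"claw":0,"tx":8,"ty":0,"tz":0,"roll":0},{"claw":0,"tx":8,"ty":0,"tz":0,"roll":0},{"claw":0,"tx":6,"ty":0,"tz":0,"roll":0},{"claw":0,"tx":0,"ty":0,"tz":0,"roll":0}]'; python3 -m inch '[{"claw":0,"tx":0,"ty":18,"tz":0,"roll":0},{"claw":0,"tx":0,"ty":18,"tz":0,"roll":0},{"claw":0,"tx":0,"ty":0,"tz":-15,"roll":0},{"claw":0,"tx":0,"ty":0,"tz":-30,"roll":0},{"claw":0,"tx":0,"ty":0,"tz":-30,"roll":0}]';python3 -m inch '[{"claw":0,"tx":0,"ty":0,"tz":-35,"roll":0},{"claw":0,"tx":0,"ty":0,"tz":0,"roll":0}]'
python3 - <<'E'
from h import *
a=get_image('wrist'); np.savez('w9.npz',**a); beads(a); print(rel(get_obs()['tool_pos']))
L=rod(a)
E
```

```text
t: 23.0
tool_pos: [0.5816, 0.05, 0.2138]
tcp_rot: [179.9, -0.1, 33.3]
wrist_force: [0.5, -0.5, -1.5]
gripper_width: 0.241
finger_force: 59.8
t: 23.5
tool_pos: [0.5816, 0.05, 0.2138]
tcp_rot: [179.9, -0.0, 74.2]
wrist_force: [-0.8, 0.4, -0.0]
gripper_width: 0.244
finger_force: 59.8
t: 24.0
tool_pos: [0.5434, 0.0301, 0.2152]
tcp_rot: [179.3, -0.1, 82.0]
wrist_force: [17.5, 0.9, 0.4]
gripper_width: 0.243
finger_force: 83.5
t: 24.5
tool_pos: [0.5465, 0.0526, 0.2152]
tcp_rot: [179.4, -0.1, 82.0]
wrist_force: [13.2, 0.6, 0.1]
gripper_width: 0.243
finger_force: 81.7
t: 25.0
tool_pos: [0.5798, 0.0471, 0.2891]
tcp_rot: [-180.0, 0.0, 82.0]
wrist_force: [-0.4, -0.6, 0.1]
gripper_width: 0.241
finger_force: 60.3
t: 25.2
tool_pos: [0.5806, 0.0472, 0.3285]
tcp_rot: [179.5, -0.1, 82.0]
wrist_force: [0.2, -0.4, -1.5]
gripper_width: 0.241
finger_force: 60.4
ter 322 [352. 159.] [ 45. -21.]
yel 342 [335. 143.] [ 24. -40.]
gre 347 [299. 139.] [-20. -44.]
gre 333 [294. 205.] [-26.  38.]
[  1.6 -96.4]
144 [[2.0, -13.0, -188.0], [1.0, -9.0, -162.0], [1.0, -10.0, -130.0], [1.0, -10.0, -105.0], [1.0, -14.0, -75.0], [1.0, -14.0, -60.0], [1.0, -14.0, -48.0], [1.0, -14.0, -37.0], [1.0, -14.0, -28.0], [1.0, -11.0, -24.0], [1.0, -6.0, -23.0], [1.0, 0.0, -24.0]]
```

Rod is upright. I head back to the holder, stopping partway for a measured look at beads and holder.

```bash
python3 -m inch '[{"claw":0,"tx":-25,"ty":0,"tz":0,"roll":0},{"claw":0,"tx":-45,"ty":0,"tz":0,"roll":0},{"claw":0,"tx":-45,"ty":0,"tz":0,"roll":0},{"claw":0,"tx":-45,"ty":0,"tz":0,"roll":0},{"claw":0,"tx":-45,"ty":0,"tz":0,"roll":0}]';python3 -m inch '[{"claw":0,"tx":-45,"ty":0,"tz":0,"roll":0},{"claw":0,"tx":-30,"ty":0,"tz":0,"roll":0},{"claw":0,"tx":-20,"ty":0,"tz":0,"roll":0},{"claw":0,"tx":0,"ty":0,"tz":0,"roll":0},{"claw":0,"tx":0,"ty":0,"tz":0,"roll":0}]'
python3 - <<'E'
from h import *
a=get_image('wrist'); np.savez('w10.npz',**a); beads(a); print(get_obs()['tool_pos'].round(4)); rod(a)
t=get_image('top'); np.savez('t2.npz',**t); f=t['frame']; h=cv2.cvtColor(f,cv2.COLOR_BGR2HSV).astype(int)
for im,nm in((dict(np.load('top0.npz')),'before'),(t,'now')):
    h=cv2.cvtColor(im['frame'],cv2.COLOR_BGR2HSV).astype(int); r=np.zeros((400,640),bool); r[172:218,272:318]=1
    for n,m in dict(ter=((h[...,0]<10)&(h[...,1]>120)),yel=((h[...,0]>=20)&(h[...,0]<33)&(h[...,1]>150)),gre=((h[...,0]>=50)&(h[...,0]<90)&(h[...,1]>90))).items():
        k,l,s,c=cv2.connectedComponentsWithStats((r&m).astype(np.uint8))
        print(nm,n,[(s[i,4],(rel(onz(im,*c[i],.024))-W).tolist()) for i in range(1,k) if s[i,4]>12])
# holder in wrist picture: pale pixels
h=cv2.cvtColor(a['frame'],cv2.COLOR_BGR2HSV).astype(int)
k,l,s,c=cv2.connectedComponentsWithStats(((h[...,1]<45)&(h[...,2]>110)).astype(np.uint8))
for i in range(1,k):
    if s[i,4]>800: print('pale',s[i],c[i].round(),fonz(a,*c[i],.05))
E
```

```text
t: 25.75
tool_pos: [0.5506, -0.1575, 0.322]
tcp_rot: [-179.9, -0.0, 82.0]
wrist_force: [0.6, -0.2, -0.4]
gripper_width: 0.241
finger_force: 60.4
t: 26.25
tool_pos: [0.5381, -0.2498, 0.3221]
tcp_rot: [-179.9, -0.0, 82.0]
wrist_force: [-0.5, 0.2, -0.5]
gripper_width: 0.24
finger_force: 60.4
[ 0.5382 -0.2492  0.3223]
144 [[-1.0, -12.0, -190.0], [-1.0, -8.0, -165.0], [-1.0, -9.0, -133.0], [-1.0, -9.0, -108.0], [-0.0, -13.0, -78.0], [0.0, -13.0, -64.0], [0.0, -13.0, -52.0], [0.0, -13.0, -40.0], [0.0, -12.0, -32.0], [0.0, -10.0, -27.0], [0.0, -5.0, -26.0], [0.0, 1.0, -27.0]]
before ter []
before yel [(np.int32(44), [31.9, 20.799999999999997]), (np.int32(48), [-3.2, -39.5])]
before gre [(np.int32(45), [-8.5, 40.5]), (np.int32(52), [-38.5, -19.599999999999994])]
now ter []
now yel [(np.int32(55), [21.4, -39.099999999999994]), (np.int32(44), [-1.1, 48.2])]
now gre [(np.int32(47), [-22.8, -42.900000000000006]), (np.int32(42), [-29.700000000000003, 39.7])]
pale [ 276  197   33   87 1475] [292. 232.] [ 0.4985916  -0.30750662  0.05      ]
pale [ 327  196   33   92 1718] [345. 232.] [ 0.56081615 -0.3155896   0.05      ]
pale [ 522  198  118  202 8936] [599. 349.] [ 1.14024325 -0.72057806  0.05      ]
pale [   2  367   75   33 1364] [ 42. 388.] [-0.30662178 -0.69958223  0.05      ]
```

```bash
python3 - <<'E'
from h import *
for fn in('top0.npz','t2.npz'):
    im=dict(np.load(fn)); f=im['frame'].astype(int); r=np.zeros((400,640),bool); r[172:218,272:318]=1
    B,G,R=f[...,0],f[...,1],f[...,2]; m=r&(R>150)&(R-G>60)
    k,l,s,c=cv2.connectedComponentsWithStats(m.astype(np.uint8)); print(fn,[(s[i,4],(rel(onz(im,*c[i],.024))-W).round().tolist()) for i in range(1,k) if s[i,4]>8])
a=dict(np.load('w10.npz')); D=np.array(a['depth']); T=np.array(a['T']); L=[]
for v in range(150,330,2):
    for u in range(220,420,2):
        if D[v,u]>0:
            _,d=fray(a,u,v); q=T[:3,3]+d*D[v,u]/(d@T[:3,2])
            if .044<q[2]<.056: L.append(q)
L=np.array(L); r=cv2.minAreaRect((L[:,:2]*1000).astype(np.float32)); print(len(L),r,np.median(L[:,2]))
# hole: gap between top pts along x near centre
E
```

```text
top0.npz [(np.int32(41), [35.0, -17.0]), (np.int32(41), [-41.0, 20.0])]
t2.npz [(np.int32(46), [40.0, -20.0]), (np.int32(44), [-50.0, 3.0])]
454 ((530.8643188476562, -310.55126953125), (58.977012634277344, 84.6410140991211), 83.35762786865234) 0.049001588533574975
```

Five of six beads have clearly moved (the terracotta one 19 mm). Holder centre is (0.529, -0.324). Insert the rod.

```bash
python3 -m inch '[{"claw":0,"tx":-25,"ty":1,"tz":0,"roll":0},{"claw":0,"tx":-32,"ty":1,"tz":0,"roll":0},{"claw":0,"tx":-20,"ty":0,"tz":0,"roll":0},{"claw":0,"tx":0,"ty":0,"tz":0,"roll":0},{"claw":0,"tx":0,"ty":0,"tz":25,"roll":0}]';python3 -m inch '[{"claw":0,"tx":0,"ty":0,"tz":25,"roll":0},{"claw":0,"tx":0,"ty":0,"tz":15,"roll":0},{"claw":0,"tx":0,"ty":0,"tz":10,"roll":0},{"claw":0,"tx":0,"ty":0,"tz":8,"roll":0},{"claw":0,"tx":0,"ty":0,"tz":0,"roll":0}]'
```

```text
t: 26.85
tool_pos: [0.5302, -0.3264, 0.3005]
tcp_rot: [179.7, 0.1, 82.0]
wrist_force: [0.4, 0.1, -1.5]
gripper_width: 0.239
finger_force: 60.4
t: 27.35
tool_pos: [0.5295, -0.3262, 0.2394]
tcp_rot: [-180.0, -0.0, 82.0]
wrist_force: [-0.5, -1.0, -1.3]
gripper_width: 0.242
finger_force: 60.4
```

Foot is about 8 mm into the hole without force. Go on down.

```bash
python3 -m inch '[{"claw":0,"tx":0,"ty":0,"tz":10,"roll":0},{"claw":0,"tx":0,"ty":0,"tz":10,"roll":0},{"claw":0,"tx":0,"ty":0,"tz":7,"roll":0},{"claw":0,"tx":0,"ty":0,"tz":0,"roll":0}]';python3 -m inch '[{"claw":0,"tx":0,"ty":0,"tz":3,"roll":0},{"claw":0,"tx":0,"ty":0,"tz":0,"roll":0}]'
```

```text
t: 27.75
tool_pos: [0.5292, -0.3263, 0.2115]
tcp_rot: [-179.9, -0.1, 82.0]
wrist_force: [-0.4, -0.3, -0.5]
gripper_width: 0.241
finger_force: 60.4
t: 27.95
tool_pos: [0.5295, -0.3265, 0.2098]
tcp_rot: [180.0, -0.0, 82.0]
wrist_force: [-0.3, -0.3, -0.3]
gripper_width: 0.239
finger_force: 60.4
```

```bash
python3 -m inch '[{"claw":0,"tx":0,"ty":0,"tz":3,"roll":0},{"claw":0,"tx":0,"ty":0,"tz":0,"roll":0}]'; python3 -m inch '[{"claw":1,"tx":0,"ty":0,"tz":0,"roll":0},{"claw":1,"tx":0,"ty":0,"tz":0,"roll":0},{"claw":1,"tx":0,"ty":0,"tz":0,"roll":0},{"claw":1,"tx":0,"ty":0,"tz":0,"roll":0},{"claw":1,"tx":0,"ty":0,"tz":0,"roll":0}]'; python3 -m inch '[{"claw":1,"tx":0,"ty":0,"tz":0,"roll":0},{"claw":1,"tx":0,"ty":0,"tz":0,"roll":0},{"claw":1,"tx":0,"ty":0,"tz":-20,"roll":0},{"claw":1,"tx":0,"ty":0,"tz":-30,"roll":0},{"claw":1,"tx":0,"ty":0,"tz":-30,"roll":0}]'
python3 - <<'E'
from h import *
a=get_image('wrist'); h=cv2.cvtColor(a['frame'],cv2.COLOR_BGR2HSV).astype(int)
D=np.array(a['depth']);T=np.array(a['T']);g=(h[...,0]>60)&(h[...,0]<105)&(h[...,1]>90)&(h[...,2]>40); L=[]
for v,u in zip(*np.where(g)):
    if D[v,u]>0:
        _,d=fray(a,u,v); q=T[:3,3]+d*D[v,u]/(d@T[:3,2])
        if np.hypot(q[0]-.529,q[1]+.324)<.06 and q[2]>.1: L.append(q)
L=np.array(L); top=L[L[:,2]>L[:,2].max()-.006]; print(len(L),L[:,2].max(),top.mean(0)); lo=L[L[:,2]<L[:,2].min()+.01]; print(lo.mean(0))
E
```

```text
t: 28.15
tool_pos: [0.5294, -0.3264, 0.2067]
tcp_rot: [-180.0, -0.0, 82.0]
wrist_force: [0.4, -0.3, -0.4]
gripper_width: 0.239
finger_force: 60.4
t: 28.65
tool_pos: [0.5295, -0.3265, 0.2069]
tcp_rot: [180.0, 0.0, 82.0]
wrist_force: [0.6, -0.0, 0.4]
gripper_width: 1.003
finger_force: 0.0
t: 29.15
tool_pos: [0.5294, -0.3264, 0.2877]
tcp_rot: [-180.0, -0.0, 82.0]
wrist_force: [0.6, -0.6, 1.3]
gripper_width: 0.999
finger_force: 0.0
1267 0.18092400740108294 [ 0.52928679 -0.32259154  0.17889614]
[ 0.53040522 -0.31434502  0.13562558]
```

The rod stands in the hole with its top at 180 mm. On to the knob.

```bash
python3 -m inch '[{"claw":1,"tx":26,"ty":0,"tz":0,"roll":0},{"claw":1,"tx":45,"ty":0,"tz":0,"roll":0},{"claw":1,"tx":45,"ty":0,"tz":0,"roll":0},{"claw":1,"tx":45,"ty":0,"tz":0,"roll":0},{"claw":1,"tx":40,"ty":0,"tz":0,"roll":0}]'; python3 -m inch '[{"claw":1,"tx":25,"ty":0,"tz":0,"roll":0},{"claw":1,"tx":0,"ty":0,"tz":0,"roll":0},{"claw":1,"tx":0,"ty":0,"tz":0,"roll":0}]'
python3 - <<'E'
from h import *
a=get_image('wrist'); D=np.array(a['depth']);T=np.array(a['T']); L=[]
for v in range(100,330):
    for u in range(230,410):
        if D[v,u]>0:
            _,d=fray(a,u,v); q=T[:3,3]+d*D[v,u]/(d@T[:3,2])
            if np.hypot(q[0]-.561,q[1]+.102)<.05 and .09<q[2]<.105: L.append(q)
L=np.array(L); o=get_obs()['tool_pos']; k=(L.min(0)+L.max(0))/2; print(len(L),L.mean(0),k,o)
d=(k-o)[:2]*1000; y=np.radians(82); print('tx',d[0]*np.cos(y)+d[1]*np.sin(y),'ty',d[0]*np.sin(y)-d[1]*np.cos(y))
E
```

```text
t: 29.7
tool_pos: [0.5573, -0.1254, 0.2869]
tcp_rot: [180.0, -0.0, 82.0]
wrist_force: [0.6, -0.1, -0.7]
gripper_width: 0.998
finger_force: 0.0
t: 30.0
tool_pos: [0.5609, -0.1026, 0.2869]
tcp_rot: [180.0, 0.0, 82.1]
wrist_force: [-0.6, 0.1, -0.1]
gripper_width: 1.002
finger_force: 0.0
549 [ 0.56068067 -0.1010558   0.09483871] [ 0.56042513 -0.10178798  0.09336752] [ 0.56077188 -0.10319942  0.2868554 ]
tx 1.349445822897953 ty -0.5398047441877183
```

Centred. Descend 144 mm and grip the knob.

```bash
python3 -m inch '[{"claw":1,"tx":1,"ty":0,"tz":35,"roll":0},{"claw":1,"tx":0,"ty":0,"tz":40,"roll":0},{"claw":1,"tx":0,"ty":0,"tz":35,"roll":0},{"claw":1,"tx":0,"ty":0,"tz":20,"roll":0},{"claw":1,"tx":0,"ty":0,"tz":12,"roll":0}]';python3 -m inch '[{"claw":0,"tx":0,"ty":0,"tz":0,"roll":0},{"claw":0,"tx":0,"ty":0,"tz":0,"roll":0},{"claw":0,"tx":0,"ty":0,"tz":0,"roll":0},{"claw":0,"tx":0,"ty":0,"tz":0,"roll":0},{"claw":0,"tx":0,"ty":0,"tz":0,"roll":0}]';python3 -m inch '[{"claw":0,"tx":0,"ty":0,"tz":0,"roll":0},{"claw":0,"tx":0,"ty":0,"tz":0,"roll":0}]'
```

```text
t: 30.55
tool_pos: [0.5603, -0.1028, 0.143]
tcp_rot: [-179.9, -0.0, 81.9]
wrist_force: [1.0, -1.7, 0.6]
gripper_width: 0.999
finger_force: 0.0
t: 31.05
tool_pos: [0.5607, -0.1017, 0.1461]
tcp_rot: [-180.0, 0.0, 82.0]
wrist_force: [-8.0, -0.2, 9.2]
gripper_width: 0.254
finger_force: 58.3
t: 31.25
tool_pos: [0.5607, -0.1017, 0.1461]
tcp_rot: [-180.0, 0.0, 82.0]
wrist_force: [-8.6, 0.9, 10.3]
gripper_width: 0.258
finger_force: 58.3
```

```bash
python3 -m inch '[{"claw":0,"tx":10,"ty":-1,"tz":-2,"roll":0},{"claw":0,"tx":15,"ty":0,"tz":0,"roll":0},{"claw":0,"tx":15,"ty":0,"tz":0,"roll":0},{"claw":0,"tx":0,"ty":0,"tz":0,"roll":0}]'; python3 -m inch '[{"claw":0,"tx":18,"ty":0,"tz":0,"roll":0},{"claw":0,"tx":18,"ty":0,"tz":0,"roll":0},{"claw":0,"tx":18,"ty":0,"tz":0,"roll":0},{"claw":0,"tx":0,"ty":0,"tz":0,"roll":0}]'
```

```text
t: 31.65
tool_pos: [0.5659, -0.0603, 0.1464]
tcp_rot: [180.0, -0.0, 82.1]
wrist_force: [8.3, -0.8, -12.5]
gripper_width: 0.259
finger_force: 62.3
t: 32.05
tool_pos: [0.5731, -0.0065, 0.1463]
tcp_rot: [-180.0, -0.0, 82.1]
wrist_force: [3.5, 1.1, -9.6]
gripper_width: 0.254
finger_force: 62.5
```

```bash
python3 -m inch '[{"claw":0,"tx":15,"ty":0,"tz":1,"roll":0},{"claw":0,"tx":12,"ty":0,"tz":0,"roll":0},{"claw":0,"tx":8,"ty":0,"tz":0,"roll":0},{"claw":0,"tx":0,"ty":0,"tz":0,"roll":0}]'; python3 -m inch '[{"claw":0,"tx":6,"ty":0,"tz":0,"roll":0},{"claw":0,"tx":5,"ty":0,"tz":0,"roll":0},{"claw":0,"tx":0,"ty":0,"tz":0,"roll":0}]';  python3 -m inch '[{"claw":0,"tx":3,"ty":0,"tz":0,"roll":0},{"claw":0,"tx":0,"ty":0,"tz":0,"roll":0}]'
```

```text
t: 32.45
tool_pos: [0.5777, 0.0276, 0.1462]
tcp_rot: [-180.0, -0.0, 82.1]
wrist_force: [-5.7, 1.1, 2.8]
gripper_width: 0.257
finger_force: 64.0
t: 32.75
tool_pos: [0.579, 0.0377, 0.1462]
tcp_rot: [-179.9, 0.0, 82.0]
wrist_force: [-6.7, 2.6, 4.0]
gripper_width: 0.257
finger_force: 64.2
t: 32.95
tool_pos: [0.5794, 0.0408, 0.1462]
tcp_rot: [-179.9, -0.0, 82.0]
wrist_force: [-6.3, 3.2, 4.0]
gripper_width: 0.257
finger_force: 64.0
```

```bash
python3 -m inch '[{"claw":0,"tx":3,"ty":0,"tz":0,"roll":0},{"claw":0,"tx":0,"ty":0,"tz":0,"roll":0}]';  python3 -m inch '[{"claw":0,"tx":3,"ty":0,"tz":0,"roll":0},{"claw":0,"tx":0,"ty":0,"tz":0,"roll":0}]'
```

```text
t: 33.15
tool_pos: [0.5799, 0.0442, 0.1462]
tcp_rot: [-179.9, -0.1, 82.0]
wrist_force: [-5.3, 7.4, 3.0]
gripper_width: 0.259
finger_force: 64.0
t: 33.35
tool_pos: [0.5803, 0.0472, 0.1462]
tcp_rot: [-179.9, -0.0, 82.0]
wrist_force: [-6.3, 6.9, 3.9]
gripper_width: 0.259
finger_force: 64.0
```

The catch is pulling it +y (7 N), so it should be past the hump. Continue to the stop.

```bash
python3 -m inch '[{"claw":0,"tx":2,"ty":0,"tz":0,"roll":0},{"claw":0,"tx":0,"ty":0,"tz":0,"roll":0}]';  python3 -m inch '[{"claw":0,"tx":2,"ty":0,"tz":0,"roll":0},{"claw":0,"tx":0,"ty":0,"tz":0,"roll":0}]'; python3 -m inch '[{"claw":0,"tx":2,"ty":0,"tz":0,"roll":0},{"claw":0,"tx":0,"ty":0,"tz":0,"roll":0}]'
```

```text
t: 33.55
tool_pos: [0.5804, 0.0475, 0.1462]
tcp_rot: [-179.9, 0.1, 82.0]
wrist_force: [-9.1, -9.0, 4.9]
gripper_width: 0.257
finger_force: 64.4
t: 33.75
tool_pos: [0.5805, 0.0478, 0.1462]
tcp_rot: [-179.9, 0.3, 82.0]
wrist_force: [-12.4, -22.6, 7.3]
gripper_width: 0.252
finger_force: 64.6
t: 33.95
tool_pos: [0.5806, 0.0482, 0.1461]
tcp_rot: [-179.8, 0.4, 82.0]
wrist_force: [-15.9, -36.7, 9.5]
gripper_width: 0.258
finger_force: 64.8
```

Firm end stop, grille home. Relax, release, retreat and verify.

```bash
python3 -m inch '[{"claw":0,"tx":-5,"ty":0,"tz":0,"roll":0},{"claw":0,"tx":0,"ty":0,"tz":0,"roll":0},{"claw":1,"tx":0,"ty":0,"tz":0,"roll":0},{"claw":1,"tx":0,"ty":0,"tz":0,"roll":0},{"claw":1,"tx":0,"ty":0,"tz":0,"roll":0}]'; python3 -m inch '[{"claw":1,"tx":0,"ty":0,"tz":0,"roll":0},{"claw":1,"tx":0,"ty":0,"tz":0,"roll":0},{"claw":1,"tx":0,"ty":0,"tz":0,"roll":0},{"claw":1,"tx":0,"ty":0,"tz":-20,"roll":0},{"claw":1,"tx":0,"ty":0,"tz":-40,"roll":0}]'; python3 -m inch '[{"claw":1,"tx":0,"ty":0,"tz":-40,"roll":0},{"claw":1,"tx":0,"ty":0,"tz":-40,"roll":0},{"claw":1,"tx":-30,"ty":0,"tz":0,"roll":0},{"claw":1,"tx":-30,"ty":0,"tz":0,"roll":0},{"claw":1,"tx":0,"ty":0,"tz":0,"roll":0}]'
python3 - <<'E'
from h import *
a=get_image('wrist'); D=np.array(a['depth']);T=np.array(a['T']); L=[]
for v in range(50,350):
    for u in range(180,460):
        if D[v,u]>0:
            _,d=fray(a,u,v); q=T[:3,3]+d*D[v,u]/(d@T[:3,2])
            if np.hypot(q[0]-.581,q[1]-.048)<.06 and .088<q[2]<.105: L.append(q)
L=np.array(L); print(len(L),L.mean(0),(L.min(0)+L.max(0))/2)
# bystanders and rod: before/after in the top view
b=dict(np.load('top0.npz')); t=get_image('top'); df=cv2.absdiff(b['frame'],t['frame']).max(2)
for n,(x0,y0,x1,y1) in dict(bowl=(170,140,230,195),plant=(168,215,235,255),book=(385,120,460,180),holder=(398,185,440,226)).items(): print(n,(df[y0:y1,x0:x1]>60).sum())
E
```

```text
t: 34.45
tool_pos: [0.581, 0.0472, 0.1462]
tcp_rot: [179.9, -0.0, 82.0]
wrist_force: [-0.3, 0.1, 0.3]
gripper_width: 0.757
finger_force: 0.0
t: 34.95
tool_pos: [0.5798, 0.047, 0.2039]
tcp_rot: [-179.7, 0.0, 82.0]
wrist_force: [-0.2, -0.5, 0.4]
gripper_width: 0.998
finger_force: 0.0
t: 35.45
tool_pos: [0.5721, -0.0149, 0.2862]
tcp_rot: [180.0, 0.0, 81.9]
wrist_force: [-0.3, 0.6, -0.3]
gripper_width: 0.997
finger_force: 0.0
593 [0.58009733 0.04681149 0.09507064] [0.5800406  0.04675022 0.09459655]
bowl 0
plant 0
book 436
holder 963
```

```bash
python3 - <<'E'
from h import *
s=get_image('top')
for im in(dict(np.load('top0.npz')),s):
    h=cv2.cvtColor(im['frame'],cv2.COLOR_BGR2HSV); m=cv2.inRange(h,(100,130,30),(125,255,255)); m[:115]=0;m[190:]=0;m[:,:380]=0;m[:,465:]=0
    v,u=np.where(m>0); print(len(u),cv2.minAreaRect(np.stack([u,v],1).astype(np.float32)))
    g=cv2.inRange(h,(70,100,20),(100,255,255)); g[:185]=0;g[225:]=0;g[:,:405]=0;g[:,445:]=0; v,u=np.where(g>0); print('grip',len(u),u.mean(),v.mean())
from rig import order
print(order.finish_job())
E
```

```text
2502 ((421.5997619628906, 151.50498962402344), (62.77158737182617, 40.49940490722656), 2.862405300140381)
grip 43 425.86046511627904 201.32558139534885
2508 ((421.5985107421875, 151.52993774414062), (62.77158737182617, 40.54934310913086), 2.862405300140381)
grip 48 425.6458333333333 201.54166666666666
the job is handed in; nothing more can be done
None
```

The job is handed in at about 35 s: five of the six beads moved 19 mm or more (one terracotta bead only about 6 mm), all in the well when last counted just before the grille closed; the rod stands in its holder, the grille is against its end stop after the catch snapped, and the plant, bowl and book did not move.

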